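Clamp the split tamping stand with a one-hand bar clamp

TASK

The walnut tamping stand has split in two and its raw faces are glued: stand the loose half in the open mouth of the one-hand bar clamp, close up against its mate, raw face to raw face with the ends flush, and let go of it. Then pump the clamp's orange trigger until the sliding jaw has drawn the joint shut - move the jaw by the trigger only, never by pushing the bar or the jaw - and finish still squeezing the trigger, keeping a firm but gentle pressure of about 25 N on the joint (under 15 N does not bond, over 45 N crushes the wood). Do not knock or shift the other things on the counter.

Things in the scene. Friction and masses are not known exactly. Their poses are not given: they have to be found in the camera images.
- clamp: Body (housing, fixed jaw, pistol handle) of the loose one-hand bar clamp, 0.8 kg, black with orange trigger and pads, lying on its side, under 37 mm high. Origin: on the counter under the bar's centre line. x along the bar to the sliding jaw, y to the jaws' tips, z up; handle to -y: x -58..-36 mm, y -30..-130, z 0..34. Housing: x -44..26, y -30..46. Fixed jaw x 2..26, up to y 92.
- fixed_pad_face (a point): Centre of the face of the fixed jaw's orange pad (48 mm along y, 24 mm high, looking to +x of the clamp), at (38, 66, 18) mm in the clamp's frame.
- clamp_bar: Toothed steel bar (y -9..9 mm, z 15..21, out to x = -170) with the black sliding jaw at its +x end (x 172..198 mm, y up to 92, z up to 36). Frame: the clamp's, shifted by -jaw_travel along the clamp's x. A brake holds it against about 12 N; only the trigger may move it.
- jaw_travel (a joint): Slide of the bar, m, growing as the jaw closes: the sliding pad's face is at x = 0.160 - jaw_travel in the clamp's frame while unsquashed. A full squeeze of the trigger moves it 9.6 mm (two teeth; the first squeeze may lose up to 5 mm). It stays when the trigger is let out, but the brake slips back while the pad presses with more than about 12 N.
- clamp_pad: Soft orange pad of the sliding jaw, 14 x 48 x 24 mm, looking to -x of the clamp, at y 42..90 mm, z 6..30 mm in the clamp's frame. Origin: middle of its back, 14 mm behind its face.
- pad_squash (a joint): How far the sliding jaw's soft pad is squashed, m: 0 when free, 9 N per mm (0.0028 means the jaw presses with 25 N, 0.0050 with 45 N).
- clamp_trigger: Orange trigger, a lever in front of (+x of) the handle, with a round finger swell at y = -63 mm of the clamp. Origin: its pivot, at (-3, 40, 18) mm in the clamp's frame. Blade y -42..-110 mm, z 5..31 mm.
- trigger_pull (a joint): Angle of the trigger, rad: 0 let out, 0.2136 fully pulled (22 mm at the swell); a light spring brings it back out (0.5 to 2 N). A squeeze of F newtons at the swell presses the jaw on the work with about 2 x F - 21 N, give or take 4 N (20 N gives 19, 25 N 29); 35 N or more, or a hard jerk, can crush. At its rather soft stop the squeeze goes into the handle: let out and pump again.
- squeeze_point (a point): Midway between the handle's flat back and the front of the trigger's swell, at (-28, -63, 20) mm in the clamp's frame: fingers closing along the clamp's x axis squeeze trigger and handle together here. 60 mm wide let out, 38 mm pulled. The loose clamp slides up to 11 mm along x to centre itself between the fingers and may creep 1 to 3 mm a stroke towards its +y. Open fully to let it right out.
- stand_a: Half of the walnut tamping stand, loose, 70 g, already in the mouth at the fixed jaw. L-shaped: 38 mm along x, 50 mm along y; outer wall 12 mm thick, 55 mm high on the -x side, the rest 30 mm high with a black lined top. Pale raw face at x = +19 mm (50 x 30 mm). Origin: centre of its underside. Its x axis is the clamp's x axis within 0.02 rad.
- stand_b: The loose half, mirror image of stand_a, 50 to 100 g: 38 mm along x, 50 mm along y, wall 55 mm high on the +x side, the rest 30 mm; raw face at x = -19 mm. Origin: centre of its underside. Fits its mate at x = 38 mm, y = 0 in stand_a's frame, axes parallel. Grasp it along y (50 mm); in the mouth some 30 mm lie between it and the bar for the inner finger.
- jar_left: Amber glass jar with black lid, 64 mm across, 130 mm high, on the left of the counter (bystander). Origin: centre of its underside.
- jar_right: Second amber jar of the same kind (bystander). Origin: centre of its underside.
- tumbler: Clear glass, 68 mm across, 90 mm high, on the left of the counter (bystander). Origin: centre of its underside.
- glue_bottle: White glue bottle with orange nozzle, 44 mm across, 112 mm high, on the right beyond the loose half (bystander). Origin: centre of its underside.
- tamper: Coffee tamper, steel foot 58 mm across, wooden knob, 86 mm high, on the left (bystander). Origin: centre of its underside.
- cup: White coffee cup, 80 mm across, 58 mm high, near left (bystander). Origin: centre of its underside.
Mind the look-alikes: they are no part of the job. Leave any blue look-alike of the stand_b alone.

How it is judged (in metres and radians):
On the way, in this order (a step that is already met when the one before it is completed fails the run):
1. the loose half stands on the counter in the clamp's mouth, raw face within 6 mm of its mate's, ends level to 8 mm, let go of (x of stand_b in the frame of stand_a between 0.036 and 0.044 m and y of stand_b in the frame of stand_a between -0.008 and 0.008 m and height (world z) of stand_b below 0.004 m and angle between the x axis of stand_b and the x axis of stand_a, either way round below 0.15 rad and angle between stand_b's own z axis and vertical below 0.08 rad and contact force between the fingers and stand_b below 0.3 N and linear speed of stand_b below 0.02 m/s), for 0.2 s.
2. the robot squeezes the trigger home while the sliding jaw's pad still does not press on the work (value of joint trigger_pull above 0.14 rad and contact force between the fingers and clamp_trigger above 2 N and contact force between clamp_pad and stand_b below 8 N), for 0.05 s.
3. pumping has brought the jaw on to the loose half: it presses with more than 5 N while the fingers are on the trigger (contact force between clamp_pad and stand_b above 5 N and contact force between the fingers and clamp_trigger above 2 N), for 0.1 s.
At the end, for the whole second after the job is handed in: Both halves upright on the counter, joint shut to 2 mm, ends flush to 5 mm, faces parallel to 0.05 rad; the sliding pad presses with 15 to 45 N through the joint on to the fixed jaw; the fingers still squeeze the trigger (over 4 N) and touch neither half; all at rest (x of stand_b in the frame of stand_a between 0.036 and 0.04 m and y of stand_b in the frame of stand_a between -0.005 and 0.005 m and angle between the x axis of stand_b and the x axis of stand_a, either way round below 0.05 rad and angle between each of stand_a, stand_b's own z axis and vertical below 0.06 rad and height (world z) of each of stand_a, stand_b below 0.004 m and contact force between clamp_pad and stand_b between 15 and 45 N and contact force between stand_a and stand_b above 12 N and contact force between clamp and stand_a above 12 N and contact force between the fingers and clamp_trigger above 4 N and contact force between the fingers and stand_b below 0.3 N and contact force between the fingers and stand_a below 0.3 N and linear speed of stand_b below 0.01 m/s); the arm keeps its last pose, push and grip.
It fails at once if the wood is crushed: the jaw presses with more than 45 N (contact force between clamp_pad and stand_b above 45 N or contact force between stand_a and stand_b above 49 N).
It fails at once if the robot pushes the bar or the sliding jaw directly (over 8 N) (contact force between any of the fingers, the arm and clamp_bar above 8 N).
It fails at once if one of the other things on the counter is shifted by more than 30 mm or knocked over (distance of any of jar_left, jar_right, tumbler, glue_bottle, tamper, cup from where it was at the start of the episode above 0.03 m or angle between any of jar_left, jar_right, tumbler, glue_bottle, tamper, cup's own z axis and vertical above 0.3 rad).
It also fails if it takes over 56 s, if anything falls off the work surface, if the arm or the gripper's body presses on something with over 40 N, if the wrist force passes 120 N, or if a joint passes its speed limit or range.

ROBOT

A 6-joint arm with a two-finger parallel gripper is mounted at the origin on the work surface. World frame = base frame: x ahead of the robot, y to its left, z up, the work surface at z = 0. Lengths are in mm, angles in degrees, forces in N, time in s.
With the tool pointing down it reaches from about 350 to 850 mm from the base axis. Payload 8.1 kg.
Tool frame: the origin (TCP) lies midway between the tips of the shut fingers; the grasp point (between the pads) lies 19 mm behind it; x points along the fingers, z is the direction in which the jaws open and shut, and the axes are right-handed (so a half turn about x gives the same grasp; the last joint's range is limited). The gripper opens to 85 mm and grips with 20 to 120 N. Pads are 22 mm wide; open, the fingers measure 114 mm over their backs; the gripper's body (76 mm by 85 mm) begins 54 mm behind the grasp point. The pads swing forward as they close: fully open they stand 13 mm farther back than shut.
Start: joints at [-68.033, 7.471, 85.268, -0, 87.261, -4.893], TCP at [271.109, -535.262, 231.292] pointing down, gripper open.
Joint ranges: [-169.43, 169.43], [-51.17, 129.36], [1.28, 143.12], [-76.62, 256.62], [0, 156.53], [-152.29, 152.29]. Speed limits (degrees/s): [136.94, 136.94, 159.86, 180, 180, 180].

INTERFACE

Orientations are given as [roll, pitch, yaw] about the fixed x, y, z axes, in that order (R = Rz(yaw) Ry(pitch) Rx(roll)).
In Python, from bench import r gives the robot as it stands. The module is installed in compiled form; this text tells all that it offers.
- The arm moves only by the tool servo_tool, never from a script. Its argument "commands" is a list that holds one entry, the list of rows, each a list of 7 numbers: the closure in counts, from 0 (fully open) to 255 (shut), then the shift along the tool's x, y, z in cm, then the turn, a rotation vector about the tool's x, y, z in degrees. A call has 1 to 8 rows; each row is the pose to reach, as a shift and turn from the pose commanded when the call began, along the tool's axes at that moment; what a row does not reach only later rows make up. A row lasts 1/10 s, in which the tool goes at most 50 mm and 8.59 degrees, less where a joint would pass 70% of its speed; a pose out of reach is approached as far as the arm can. A call with a gripper value outside its range is refused whole. The fingers move at their own pace and stop on an object; "force" is the grip in N (left out, the last holds). Time passes only in rows, so rows that repeat a pose let the fingers close. It gives the time, the measured TCP pose, the force and the opening at its end, in the units of the state.
- r.sense(): the state, without advancing time (a new reading comes with each control period).
- r.snapshot(name): name is "scene" or "top"; returns (picture, depth): 384x512x3 uint8, red, green, blue; 384x512 float32, mm along the optical axis (not along the pixel's ray), 0 where there is no reading.
- r.calibration(name): a dict with "fx", "fy", "cx", "cy" (pixels), "pose" (4x4, takes a point from camera to world coordinates). Camera axes: x right, y down, z forward; pixel columns grow to the right and rows downward; lengths in mm; the calibration is good to about 2 mm. A picture is of the moment at which its call begins. calibration takes no time and is no camera call.
- r.hand_in(): hands the job in, once; it reports no verdict.
The state is a dict: "time": time; "joint_pos": joint angles; "qd": joint speeds; "joint_efforts": joint torques, N m; "tool_pos": TCP position; "tcp_rot": TCP orientation; "ft_force": force on the tool from outside, world axes, zero at the start; "wrist_torque": the same for the moment, N m; "finger_gap": finger opening in mm.
Only numpy, scipy, OpenCV 4.12 (cv2) and the standard library are available. Lean on these libraries where they do the work, as an engineer would, in place of code of your own. Each camera call takes 0.05 s, during which the arm holds its last target.

## Working session

There is one attempt and no reset: what is moved stays moved. The work goes in short steps, Python scripts to look and compute and a tool call to move; the robot and the scene stay as the last step left them, time stands still between calls to the robot, and variables do not carry over. Pictures are saved under pics/ and viewed, and the job is handed in when it is done.

Besides the shell and the picture viewer there is one more tool, called after "Call:" as name([rows], argument=value, ...), one row to a line, values as JSON. servo_tool: Moves the arm, as the interface text tells. Its arguments: {"type":"object","properties":{"commands":{"type":"array","items":{"type":"array","items":{"type":"array","items":{"type":"number"}}}},"force":{"type":"number"}},"required":["commands"]}

```bash
mkdir -p pics; cat > h.py <<'E'
import numpy as np, cv2
from bench import r
def snap(tag):
    out={}
    for n in("scene","top"):
        p,d=r.snapshot(n); cv2.imwrite(f"pics/{tag}_{n}.png",cv2.cvtColor(p,cv2.COLOR_RGB2BGR)); np.savez(f"pics/{tag}_{n}.npz",p=p,d=d); 
def pts(n,d):
    c=r.calibration(n); v,u=np.mgrid[0:d.shape[0],0:d.shape[1]]
    P=np.stack([(u-c["cx"])/c["fx"]*d,(v-c["cy"])/c["fy"]*d,d],-1)
    T=np.array(c["pose"]); return P@T[:3,:3].T+T[:3,3]
def ray(n,u,v,z):
    c=r.calibration(n);T=np.array(c["pose"]);d=T[:3,:3]@np.array([(u-c["cx"])/c["fx"],(v-c["cy"])/c["fy"],1]);o=T[:3,3]
    return o+d*(z-o[2])/d[2]
E
python3 - <<'E'
from h import *
snap("a")
for n in("scene","top"): 
    c=r.calibration(n);print(n,c["fx"],c["cx"],c["cy"],np.round(c["pose"],3).tolist())
print(r.sense())
E
```

```text
scene 454.61772580989395 252.73177553387802 188.06392558641676 [[0.1, 0.658, -0.747, 1561.556], [0.995, -0.077, 0.066, -93.408], [-0.014, -0.749, -0.662, 981.222], [0.0, 0.0, 0.0, 1.0]]
top 361.7233512926374 254.0083650732266 198.34623967931117 [[-0.005, -0.997, 0.076, 464.496], [-1.0, 0.006, 0.011, -17.555], [-0.011, -0.076, -0.997, 1173.721], [0.0, 0.0, 0.0, 1.0]]
{'time': 0.1, 'joint_pos': array([-6.80328842e+01,  7.51249154e+00,  8.53230750e+01, -3.31989680e-04,
        8.72619100e+01, -4.89184585e+00]), 'qd': array([ 0.0017963 , -0.08170295, -0.05897034,  0.0345904 ,  0.06898286,
        0.06262165]), 'joint_efforts': array([ 1.21419202e-03, -5.70955074e+01, -5.01940405e+01, -1.71424463e-04,
        8.25043389e-03,  6.02584282e-05]), 'tool_pos': array([ 270.91977344, -534.79405441,  230.33116366]), 'tcp_rot': array([175.30305487,  89.90252287, 112.16203268]), 'ft_force': array([-0.48787455,  0.00317877,  0.04825043]), 'wrist_torque': array([-0.00685336, -0.01856405,  0.02422498]), 'finger_gap': 85.05228772677376}
```

```bash
ls
```

```text
h.py
pics
```

View pics/a_scene.png

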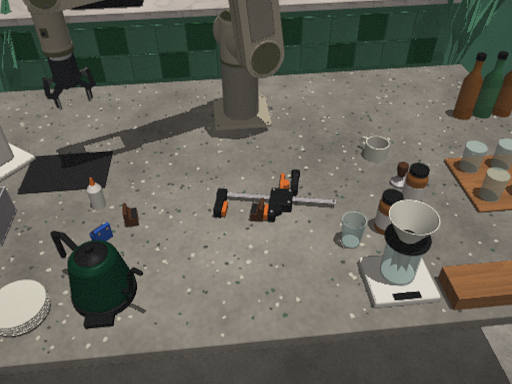

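View pics/a_top.png

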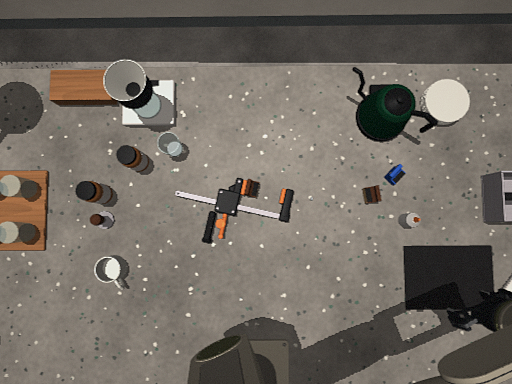

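```bash
python3 - <<'E'
import cv2,numpy as np
t=cv2.imread("pics/a_top.png");s=cv2.imread("pics/a_scene.png")
a=cv2.resize(t[170:250,170:300],None,fx=6,fy=6,interpolation=cv2.INTER_CUBIC)
cv2.imwrite("pics/a1.png",a)
b=cv2.resize(t[155:235,350:430],(480,480),interpolation=cv2.INTER_CUBIC) 
c=cv2.resize(s[170:250,80:160],(300,300),interpolation=cv2.INTER_CUBIC)
c=cv2.copyMakeBorder(c,0,180,0,0,cv2.BORDER_CONSTANT)
cv2.imwrite("pics/a2.png",np.hstack([b,c]))
cv2.imwrite("pics/a3.png",cv2.resize(s[160:230,205:345],(800,400),interpolation=cv2.INTER_CUBIC))
E
```

```text
(no output)
```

View pics/a1.png

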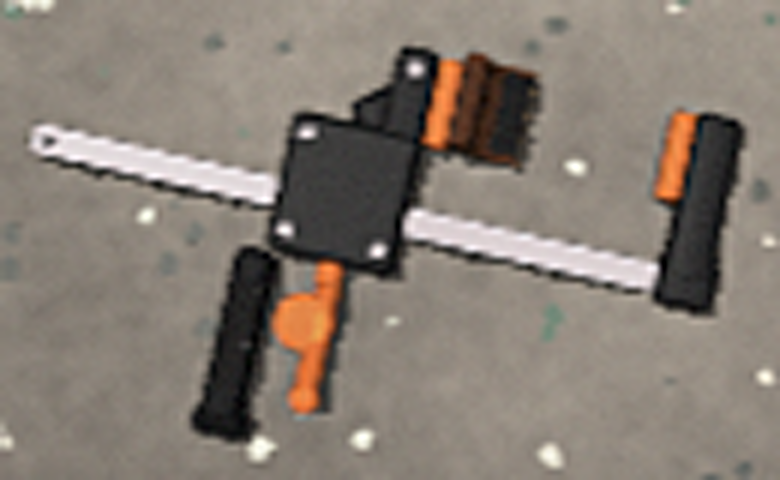

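View pics/a2.png

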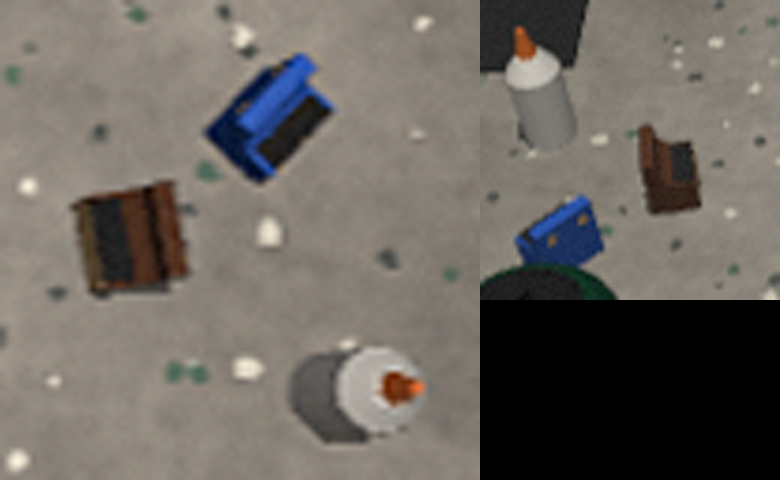

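View pics/a3.png

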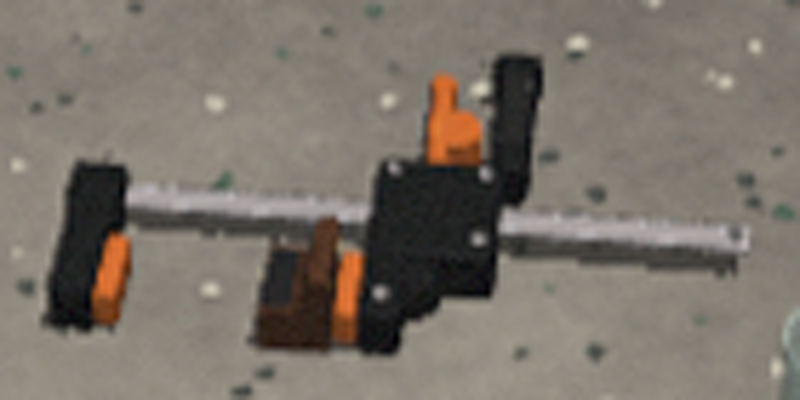

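The loose half is the brown block at top (372,194): walnut, wall on the right and raw face on the left. The look-alike at (395,174) is blue, so it stays put. The crop confirms both. Next I measure.

```bash
cat > m.py <<'E'
from h import *
def load(tag,n): 
    z=np.load(f"pics/{tag}_{n}.npz"); return z['p'],z['d'],pts(n,z['d'])
def rect(P,m,name):
    q=P[m][:,:2].astype(np.float32); (c,s,a)=cv2.minAreaRect(q)
    print(name,len(q),"mean",q.mean(0).round(1),"rect c",np.round(c,1),"size",np.round(s,1),"ang",round(a,1),"zmed",np.median(P[m][:,2]).round(1))
    return c
def box(m,u0,u1,v0,v1):
    k=np.zeros_like(m);k[v0:v1,u0:u1]=m[v0:v1,u0:u1];return k
E
python3 - <<'E'
from m import *
for n,bx,ba in(("top",(355,388,180,208),(238,262,175,202)),("scene",(118,145,200,230),(245,275,195,225))):
    p,d,P=load("a",n); Z=P[...,2]; ok=d>0
    print(n,"floor",np.median(Z[ok&(Z<15)&(Z>-15)]))
    for nm,b in(("b",bx),("a",ba)):
        rect(P,box(ok&(Z>48)&(Z<60),*b),nm+" wall");rect(P,box(ok&(Z>25)&(Z<36),*b),nm+" low")
    hsv=cv2.cvtColor(p,cv2.COLOR_RGB2HSV).astype(int)
    org=(hsv[...,0]<16)&(hsv[...,1]>170)&(hsv[...,2]>180)
    nn,l,st,ce=cv2.connectedComponentsWithStats(box(org,200,300,165,245).astype(np.uint8))
    for i in range(1,nn):
        if st[i,4]>8: print(st[i]); rect(P,(l==i)&(Z>22),"org")
np.set_printoptions(linewidth=200)
p,d,P=load("a","top");print(P[178:206,356:386,2].round().astype(int))
print(P[178:200,238:260,2].round().astype(int))
E
```

```text
top floor 1.3707945208800538
b wall 71 mean [ 563.5 -389.5] rect c [ 564.3 -389.9] size [49.3 12.2] ang 9.0 zmed 55.3
b low 134 mean [ 560.6 -370. ] rect c [ 561.1 -370.5] size [50.2 27.2] ang 12.2 zmed 32.6
a wall 62 mean [587.8  13.4] rect c [587.1  13.7] size [11.8 48.9] ang 75.8 zmed 55.6
a low 222 mean [584.3  13.9] rect c [579.8  12.4] size [66.7 73.6] ang 89.7 zmed 32.4
[241 180   6  14  49]
org 49 mean [588.9  28.7] rect c [589.2  28.7] size [10.8 43.6] ang 78.2 zmed 31.4
[280 189   6  14  51]
org 47 mean [559.9 -94.7] rect c [559.8 -94.7] size [10.  43.6] ang 77.8 zmed 30.5
[216 214  11  25 114]
org 112 mean [468.7  99.7] rect c [466.4 104. ] size [27.1 77. ] ang 79.2 zmed 31.8
scene floor 0.19942696042386387
b wall 56 mean [ 567.6 -387.6] rect c [ 566.6 -387.3] size [51.7 12. ] ang 6.9 zmed 54.0
b low 119 mean [ 565.7 -369.6] rect c [ 561.9 -375. ] size [54.6 37.4] ang 8.7 zmed 30.7
a wall 54 mean [591.1  15.2] rect c [588.3  16. ] size [12.6 51.1] ang 77.1 zmed 54.2
a low 273 mean [587.1  24.3] rect c [573.7  21. ] size [71.8 88.8] ang 82.3 zmed 31.8
[280 173   9  15  66]

[... 5396 characters left out ...]
32 29  1]
 [37 32 34 28 32 29 33 56 61 55 60 49 38 36 31 33 36 34 31 31  1  4]
 [38 37 35 27 29 30 33 54 55 51 56 42 38 32 30 33 33 31 34 35  4  0]
 [38 31 37 27 27 34 30 55 54 54 58 41 32 35 35 34 33 31 33 33 -2  5]
 [36 39 34 33 31 32 31 56 56 55 57 37 34 33 31 32 33 31 29 29  0  6]
 [36 34 29 17 32 29 27 44 53 55 45 38 36 33 33 36 36 32 33  7  5  1]
 [39 36 33  1  5  1  1  2 18 28 30 35 34 28 34 33 31 30 30  4 -1  3]
 [36 33 24  2  4  2  6  3  0  0  1  0 10 24 31 30 27 34 31  5  2  7]
 [35 35  9  1  3 -3 -1 -4  1  1  2  1  0 -1  2  6 13 22 29  2  0  2]
 [35 30 -1  1  0  4 -1 -2  1  2  2  0 -2  4  2  0  0 -3  4 -1 -1  0]
 [35 31 -1  4  2  3  0  4  2  0  1 -1 -2  1  1  3 -1  3  1  0 -2  2]]
```

```bash
cat > ang.py <<'E'
from m import *
def wallang(tag,n,b,flip):
    p,d,P=load(tag,n);Z=P[...,2];m=box((d>0)&(Z>48)&(Z<62),*b)
    q=P[m][:,:2]; c=q.mean(0)
    # per-slice centre fit along world x
    A=[]
    vs=np.nonzero(m)[0]
    w,v=np.linalg.eigh(np.cov((q-c).T)); l=v[:,1]; l=l*np.sign(l[0])
    return c,np.degrees(np.arctan2(l[1],l[0]))
if __name__=="__main__":
  for n,bx,ba in(("top",(355,388,180,208),(238,262,175,202)),("scene",(118,145,200,230),(245,275,195,225))):
    print(n,"b",wallang("a",n,bx,0),"a",wallang("a",n,ba,0))
    # bar: fit line on light pixels
    p,d,P=load("a",n); g=p.astype(int); lt=(g.min(-1)>140)
    m=box(lt,172,288,186,224) if n=="top" else box(lt,225,340,190,212)
    nn,l,st,ce=cv2.connectedComponentsWithStats(m.astype(np.uint8)); 
    q=[]
    for i in range(1,nn):
        if st[i,2]>25:
            v,u=np.nonzero(l==i); q+= [ray(n,a,b,21)[:2] for a,b in zip(u,v)]; print(st[i])
    q=np.array(q); w,vv=np.linalg.eigh(np.cov(q.T)); l=vv[:,1]; l=-l*np.sign(l[1]); print("bar yaw",np.degrees(np.arctan2(l[1],l[0])),"mean",q.mean(0), "end",q[np.argmax(q[:,1])])
    hs=cv2.cvtColor(p,cv2.COLOR_RGB2GRAY)
  s=r.sense()
  from scipy.spatial.transform import Rotation as R
  print(R.from_euler('xyz',s['tcp_rot'],degrees=True).as_matrix().round(3))
E
python3 ang.py
```

```text
top b (array([ 563.93897777, -389.295483  ]), np.float64(8.388379406285695)) a (array([587.38716292,  13.51360045]), np.float64(-14.43472614936523))
[175 191  41  13 205]
[237 205  43  13 209]
bar yaw -103.10547098319408 mean [534.504514    81.87329717] end [577.42488996 248.62157046]
scene b (array([ 567.61972736, -387.58050854]), np.float64(8.407445654652605)) a (array([591.13517667,  15.21215006]), np.float64(-12.686431990847444))
[227 192  42   7 130]
[293 197  40   6 135]
bar yaw -102.67815606031445 mean [531.68265213  80.23809409] end [557.49696597 237.45016297]
[[-0.001  0.892  0.452]
 [ 0.002  0.452 -0.892]
 [-1.     0.    -0.002]]
```

Call:
servo_tool([
  [[0,0,33.3,-1,-72,0,0],[0,0,33.3,-1,-72,0,0],[0,0,33.3,-1,-72,0,0],[0,0,33.3,-1,-72,0,0],[0,0,33.3,-1,-72,0,0],[0,0,33.3,-1,-72,0,0],[0,0,33.3,-1,-72,0,0],[0,0,33.3,-1,-72,0,0]],
], force=40)

```text
time: 0.9
tool_pos: [567.2, -372.1, 230.1]
tcp_rot: [84.6, 89.9, 90.9]
ft_force: [-0.6, 0.1, -0.6]
finger_gap: 85.4
```

```bash
cat > pose.py <<'E'
from h import *
from scipy.spatial.transform import Rotation as R
s=r.sense();M=R.from_euler('xyz',s['tcp_rot'],degrees=True).as_matrix()
print(s['time'],s['tool_pos'].round(1),"gap",round(s['finger_gap'],1),"F",s['ft_force'].round(1),"j6",s['joint_pos'].round(1))
print("zyaw",np.degrees(np.arctan2(M[1,2],M[0,2])).round(2),"tilt",M[:2,0].round(4))
import sys
if len(sys.argv)>3:
    g=np.array([float(x) for x in sys.argv[1:4]]); print("shift cm",(M.T@(g-s['tool_pos'])/10).round(2))
E
python3 pose.py 563.5 -375.7 6
```

```text
0.9 [ 567.2 -372.1  230.1] gap 85.4 F [-0.6  0.1 -0.6] j6 [-37.6  19.7  71.2   0.1  89.1 -43.9]
zyaw 6.25 tilt [-0.     0.002]
shift cm [22.41 -0.36 -0.41]
```

Call:
servo_tool([
  [[0,10,-0.35,-0.4,-2.5,0,0],[0,14,-0.35,-0.4,-2.5,0,0],[0,14,-0.35,-0.4,-2.5,0,0],[0,14,-0.35,-0.4,-2.5,0,0],[0,14,-0.35,-0.4,-2.5,0,0]],
])

```text
time: 1.4
tool_pos: [559.5, -379.3, 91.0]
tcp_rot: [131.3, 89.9, 139.4]
ft_force: [0.2, -0.2, 2.0]
finger_gap: 85.4
```

```bash
python3 pose.py 563.5 -375.7 6
```

```text
1.4 [ 559.5 -379.3   91. ] gap 85.4 F [ 0.2 -0.2  2. ] j6 [-38.5  24.7  79.7   0.   75.7 -46.6]
zyaw 8.11 tilt [-0.0018  0.0015]
shift cm [8.49 0.29 0.46]
```

Call:
servo_tool([
  [[0,4,0.3,0.45,-0.6,0,0],[0,8.3,0.3,0.45,-0.6,0,0],[0,8.3,0.3,0.45,-0.6,0,0],[0,8.3,0.3,0.45,-0.6,0,0]],
])

```text
time: 1.8
tool_pos: [565.0, -376.9, 10.9]
tcp_rot: [-47.4, 89.9, -38.7]
ft_force: [0.9, 0.1, 0.6]
finger_gap: 85.8
```

```bash
python3 pose.py 563.5 -375.7 6; python3 -c "
from h import *
snap('b')
t=cv2.imread('pics/b_top.png')[165:225,340:410];s=cv2.imread('pics/b_scene.png')[150:240,80:180]
cv2.imwrite('pics/b1.png',np.hstack([cv2.resize(t,(400,343),interpolation=2),cv2.resize(s,(381,343),interpolation=2)]))"
```

```text
1.8 [ 565.  -376.9   10.9] gap 85.8 F [0.9 0.1 0.6] j6 [-38.   30.1  81.6  -0.   68.2 -46.7]
zyaw 8.71 tilt [ 0.0012 -0.001 ]
shift cm [ 0.49  0.14 -0.13]
```

View pics/b1.png

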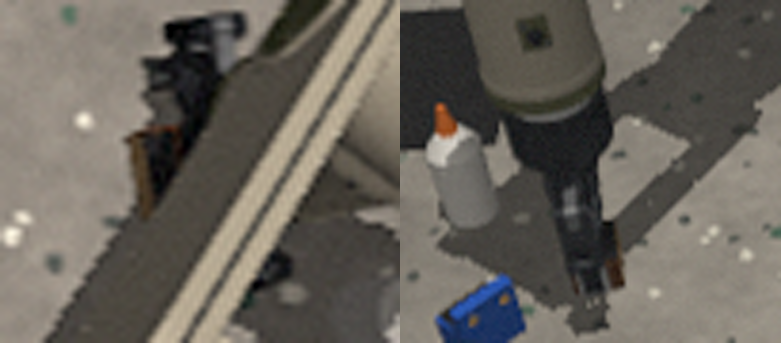

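The picture shows the fingers straddling the brown half, with the blue look-alike clear at lower left. Closing.

Call:
servo_tool([
  [[60,0.4,0,0,0,0,0],[110,0.4,0,0,0,0,0],[150,0.4,0,0,0,0,0],[200,0.4,0,0,0,0,0],[200,0.4,0,0,0,0,0],[200,0.4,0,0,0,0,0],[200,0.4,0,0,0,0,0]],
], force=35)

```text
time: 2.6
tool_pos: [564.8, -376.7, 5.7]
tcp_rot: [-47.3, 89.9, -38.6]
ft_force: [-0.1, 1.3, 6.4]
finger_gap: 49.6
```

```bash
python3 pose.py 563.5 -375.7 100
```

```text
2.6 [ 564.8 -376.7    5.7] gap 49.6 F [-0.1  1.3  6.4] j6 [-38.   30.4  81.7  -0.   67.7 -46.7]
zyaw 8.71 tilt [ 0.0014 -0.0011]
shift cm [-9.43  0.11 -0.1 ]
```

Call:
servo_tool([
  [[200,-3,0,0,0,0,0],[200,-6,0,0,0,0,0],[200,-10,0,0,0,0,0],[200,-10,0,0,0,0,0],[200,-10,0,0,0,0,0]],
])

```text
time: 3.1
tool_pos: [565.0, -376.9, 106.3]
tcp_rot: [-46.9, 89.8, -38.2]
ft_force: [0.1, 0.0, -1.6]
finger_gap: 49.4
```

```bash
python3 pose.py 576 -38.5 105
```

```text
3.1 [ 565.  -376.9  106.3] gap 49.4 F [ 0.1  0.  -1.6] j6 [-38.   24.1  78.9  -0.   76.9 -46.7]
zyaw 8.72 tilt [ 0.0026 -0.0021]
shift cm [ 0.06 33.28  6.22]
```

Call:
servo_tool([
  [[200,0,4,0.7,3,0,0],[200,0,8.5,1.6,6,0,0],[200,0,13,2.4,9,0,0],[200,0,17.5,3.3,12,0,0],[200,0,22,4.1,15,0,0],[200,0,26.5,5,18,0,0],[200,0,31,5.8,21,0,0],[200,0,33.3,6.2,22,0,0]],
])

```text
time: 3.9
tool_pos: [573.1, -33.8, 102.2]
tcp_rot: [170.0, 89.8, 156.7]
ft_force: [0.7, 0.1, -0.4]
finger_gap: 49.3
```

Call:
servo_tool([
  [[200,0,0,0,0,0,0],[200,0,0,0,0,0,0],[200,0,0,0,0,0,0]],
])

```text
time: 4.2
tool_pos: [574.3, -38.5, 103.4]
tcp_rot: [-162.8, 89.9, -176.1]
ft_force: [0.1, -1.1, -0.1]
finger_gap: 49.4
```

```bash
python3 pose.py 576 -38.5 30;python3 -c "
from h import *
snap('c')
t=cv2.imread('pics/c_top.png')[165:255,190:310];s=cv2.imread('pics/c_scene.png')[140:240,200:310]
cv2.imwrite('pics/c1.png',np.hstack([cv2.resize(t,(400,300),interpolation=2),cv2.resize(s,(330,300),interpolation=2)]))"
```

```text
4.2 [574.3 -38.5 103.4] gap 49.4 F [ 0.1 -1.1 -0.1] j6 [-8.9  9.3 96.9 -0.  73.8  4.4]
zyaw -13.31 tilt [-0.0016 -0.0001]
shift cm [7.33 0.04 0.18]
```

View pics/c1.png

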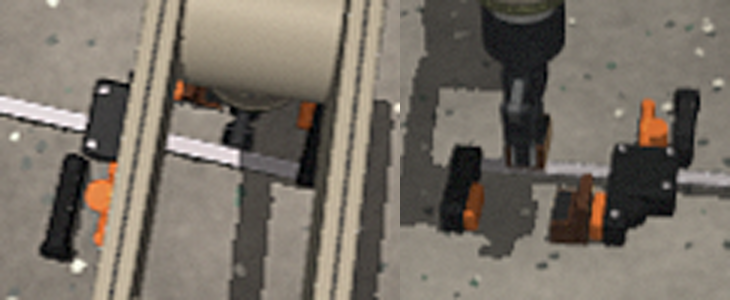

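Call:
servo_tool([
  [[200,2,-0.5,0.15,0,0,0],[200,4.5,-0.5,0.15,0,0,0],[200,7.5,-0.5,0.15,0,0,0],[200,8.3,-0.5,0.15,0,0,0],[200,8.3,-0.5,0.15,0,0,0],[200,8.3,-0.5,0.15,0,0,0]],
])

```text
time: 4.9
tool_pos: [576.0, -43.3, 22.4]
tcp_rot: [3.7, 89.9, -9.6]
ft_force: [-0.8, -0.6, 0.2]
finger_gap: 49.7
```

```bash
python3 pose.py 576 -38.5 6;python3 -c "
from h import *
snap('d')
t=cv2.imread('pics/d_top.png')[165:255,190:310];s=cv2.imread('pics/d_scene.png')[160:240,210:310]
cv2.imwrite('pics/d1.png',np.hstack([cv2.resize(s,(750,600),interpolation=2)]))"
```

```text
4.9 [576.  -43.3  22.4] gap 49.7 F [-0.8 -0.6  0.2] j6 [-9.4 15.3 99.3 -0.  65.3  3.9]
zyaw -13.32 tilt [ 0.0011 -0.0002]
shift cm [ 1.64  0.47 -0.11]
```

View pics/d1.png

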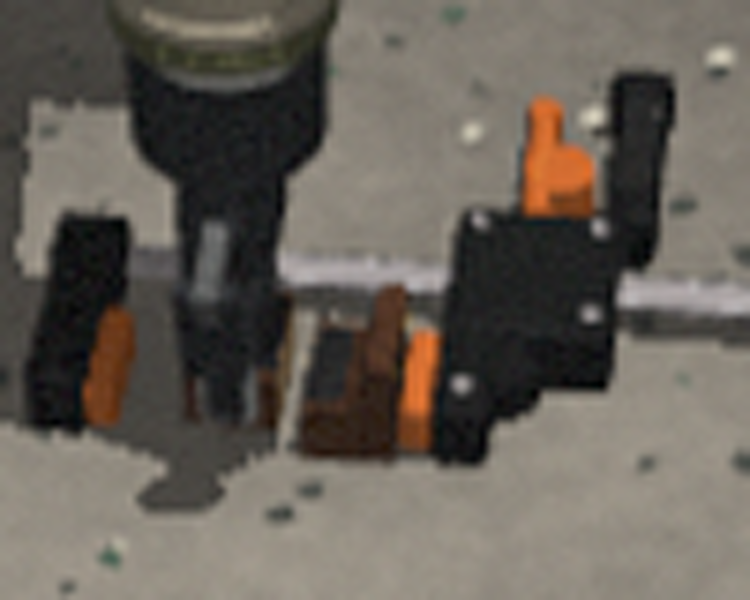

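Call:
servo_tool([
  [[200,0.8,0,0,0,0,0],[200,1.5,0,0,0,0,0],[200,1.5,0.2,-0.1,0,0,0],[200,1.55,0.45,-0.1,0,0,0],[200,1.6,0.45,-0.1,0,0,0],[200,1.6,0.45,-0.1,0,0,0]],
])

```text
time: 5.6
tool_pos: [575.2, -38.0, 5.7]
tcp_rot: [176.5, 90.0, 163.2]
ft_force: [-3.1, 0.5, 4.9]
finger_gap: 49.6
```

```bash
python3 pose.py 576 -38.5 6;python3 -c "
from h import *
snap('e')
t=cv2.imread('pics/e_top.png')[165:255,190:310];s=cv2.imread('pics/e_scene.png')[160:240,210:310]
cv2.imwrite('pics/e1.png',np.hstack([cv2.resize(s,(750,600),interpolation=2)]))"
```

```text
5.6 [575.2 -38.    5.7] gap 49.6 F [-3.1  0.5  4.9] j6 [-8.9 16.7 99.7  0.  63.6  4.4]
zyaw -13.27 tilt [-0.0003  0.0001]
shift cm [-0.03 -0.04  0.09]
```

View pics/e1.png

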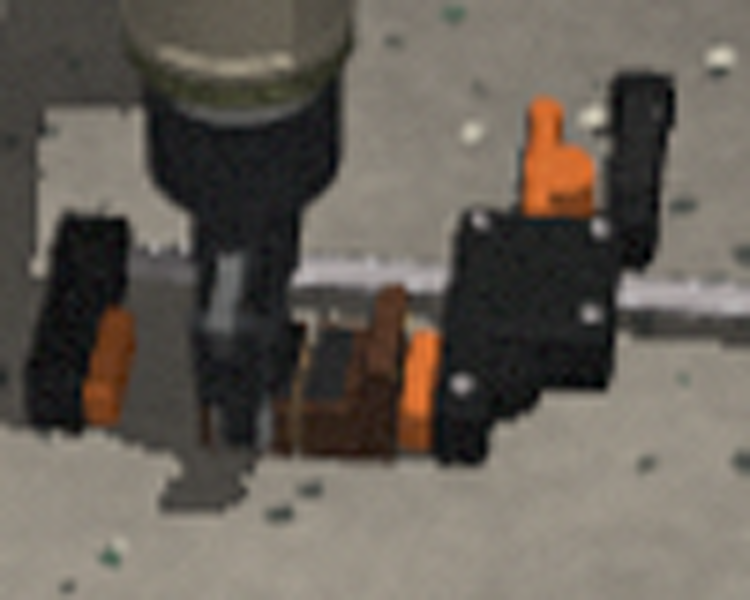

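The half stands close up with a thin gap, and the ends look flush. Open a little, then lift.

Call:
servo_tool([
  [[90,0,0,0,0,0,0],[70,0,0,0,0,0,0],[70,0,0,0,0,0,0],[70,0,0,0,0,0,0]],
])

```text
time: 6.1
tool_pos: [575.1, -38.1, 5.1]
tcp_rot: [173.3, 90.0, 160.0]
ft_force: [-0.9, -0.5, -0.6]
finger_gap: 61.8
```

Call:
servo_tool([
  [[70,0,0,0,0,0,0],[70,-1.5,0,0,0,0,0],[70,-5,0,0,0,0,0],[70,-9,0,0,0,0,0],[40,-12,0,0,0,0,0],[0,-12,0,0,0,0,0]],
])

```text
time: 6.7
tool_pos: [579.2, -38.8, 132.8]
tcp_rot: [4.7, 89.4, -8.6]
ft_force: [1.0, -0.4, 0.5]
finger_gap: 84.1
```

```bash
python3 pose.py 477 116.6 125;python3 -c "
from h import *
snap('f')
t=cv2.imread('pics/f_top.png')[165:255,190:310];s=cv2.imread('pics/f_scene.png')[160:240,210:310]
cv2.imwrite('pics/f1.png',np.hstack([cv2.resize(s,(750,600),interpolation=2)]))
cv2.imwrite('pics/f2.png',np.hstack([cv2.resize(t,(800,600),interpolation=2)]))"
```

```text
6.7 [579.2 -38.8 132.8] gap 84.1 F [ 1.  -0.4  0.5] j6 [-8.9  7.7 95.5  0.  76.2  4.4]
zyaw -13.28 tilt [ 0.0107 -0.0016]
shift cm [  0.65  12.77 -13.53]
```

View pics/f1.png

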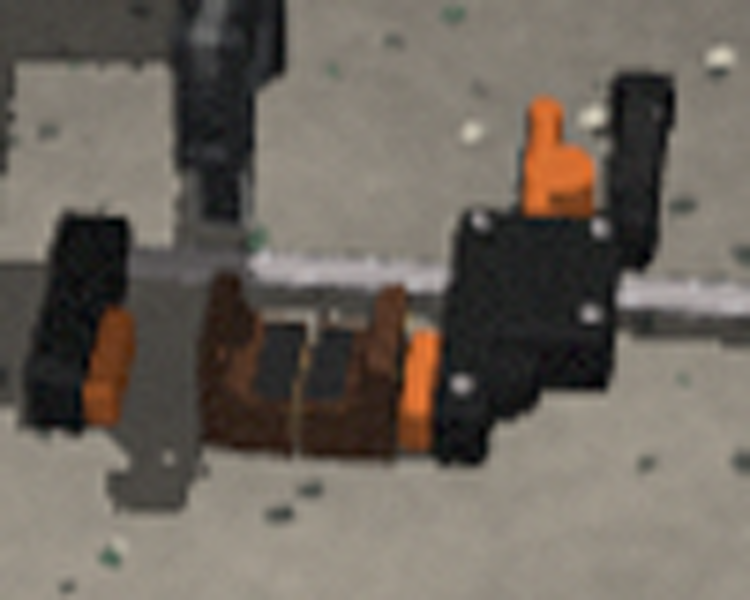

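View pics/f2.png

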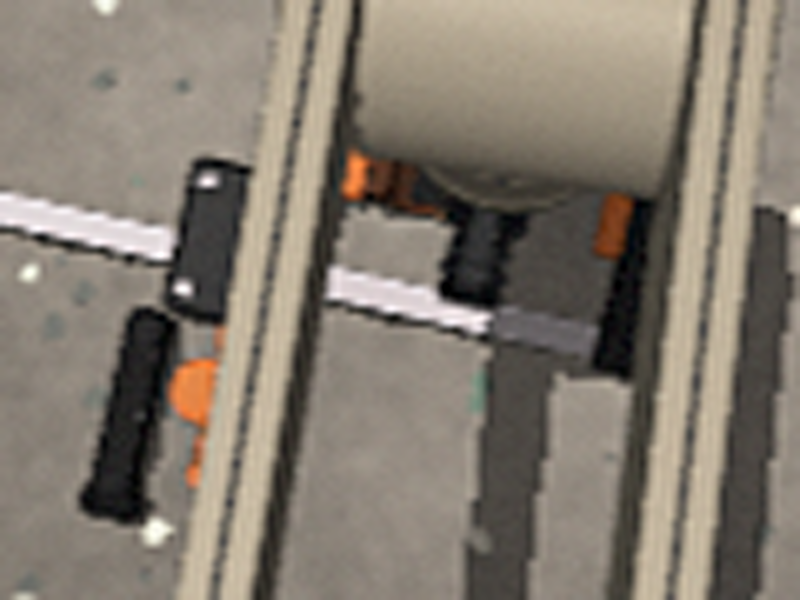

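```bash
python3 - <<'E'
from m import *
yaw=np.radians(-103.0);xh=np.array([np.cos(yaw),np.sin(yaw)]);yh=np.array([-xh[1],xh[0]])
O=np.array([531.9,74.9])
for tag,n,b in(("a","top",(196,218,208,246)),("a","scene",(288,302,166,196))):
    p,d,P=load(tag,n);Z=P[...,2];g=p.max(-1)
    m=box((g<60)&(Z>20)&(Z<45),*b)
    rect(P,m,n+" handle"); q=P[m][:,:2]-O; print("clamp frame", (q@xh).mean().round(1),np.percentile(q@xh,[2,98]).round(1),(q@yh).mean().round(1),np.percentile(q@yh,[2,98]).round(1))
    hsv=cv2.cvtColor(p,cv2.COLOR_RGB2HSV).astype(int)
    org=(hsv[...,0]<16)&(hsv[...,1]>150)&(hsv[...,2]>150)
    m=box(org&(Z>22),*((205,235,205,245) if n=="top" else (270,300,165,195)))
    q=P[m][:,:2]-O;x=q@xh;y=q@yh
    print("trigger x,y ranges",np.percentile(x,[1,99]).round(1),np.percentile(y,[1,99]).round(1))
    for a in range(-110,-35,8):
        k=(y>=a)&(y<a+8); 
        if k.sum()>2: print(a,k.sum(),x[k].min().round(1),x[k].max().round(1))
E
```

```text
top handle 237 mean [462.8 135.7] rect c [467.4 135.5] size [ 28.5 107.6] ang 78.2 zmed 35.3
clamp frame -43.7 [-55.7 -31.7] -81.0 [-128.5  -27.4]
trigger x,y ranges [-26.3   1.9] [-107.3  -31.7]
-110 8 -7.7 2.4
-102 10 -9.8 1.0
-94 8 -8.7 -0.5
-86 8 -10.0 -0.1
-78 19 -25.1 -1.5
-70 23 -27.5 2.1
-62 22 -26.0 1.4
-54 14 -20.0 -1.0
-46 8 -9.9 -2.1
-38 10 -11.2 -0.5
scene handle 183 mean [477.6 134.7] rect c [480.  132.7] size [ 27.8 134. ] ang 74.7 zmed 33.3
clamp frame -46.0 [-58.4 -30.6] -66.4 [-127.5   -1.2]
trigger x,y ranges [-27.2  -0.9] [-105.1  -40.7]
-110 4 -8.0 -1.6
-102 7 -11.7 -2.0
-94 5 -9.4 -2.7
-86 6 -23.0 -3.0
-78 12 -26.4 -0.7
-70 13 -27.1 -1.4
-62 15 -27.6 -1.8
-54 10 -21.7 -2.4
-46 6 -9.8 -3.2
```

Call:
servo_tool([
  [[0,0,4,-4,-8,0,0],[0,0,8,-8,-16,0,0],[0,0,11,-11.5,-25,0,0],[0,0,12.6,-13.6,-33,0,0],[0,0,12.6,-13.6,-41,0,0],[0,0,12.6,-13.6,-50,0,0],[0,0,12.6,-13.6,-58,0,0],[0,0,12.6,-13.6,-66,0,0]],
])

```text
time: 7.6
tool_pos: [470.5, 115.7, 123.8]
tcp_rot: [134.8, 89.8, -172.1]
ft_force: [0.4, -0.4, 0.7]
finger_gap: 85.3
```

Call:
servo_tool([
  [[0,0,0,0,-8,0,0],[0,0,0,0,-16,0,0],[0,0,0,0,-24.3,0,0],[0,0,0,0,-24.3,0,0],[0,0,0,0,-24.3,0,0]],
])

```text
time: 8.1
tool_pos: [471.1, 115.5, 124.3]
tcp_rot: [111.6, 89.9, -171.7]
ft_force: [0.6, 0.5, 0.0]
finger_gap: 85.5
```

```bash
python3 pose.py 476.6 115.4 4
```

```text
8.1 [471.1 115.5 124.3] gap 85.5 F [0.6 0.5 0. ] j6 [  7.7  -5.9 110.2  -0.   75.8 -69. ]
zyaw 76.76 tilt [-0.0019 -0.0003]
shift cm [12.03 -0.56  0.12]
```

Call:
servo_tool([
  [[0,3,-0.5,0.1,0,0,0],[0,6,-0.5,0.1,0,0,0],[0,8,-0.5,0.1,0,0,0],[0,8,-0.5,0.1,0,0,0],[0,8,-0.5,0.1,0,0,0]],
])

```text
time: 8.6
tool_pos: [476.5, 115.5, 45.2]
tcp_rot: [109.4, 89.9, -173.7]
ft_force: [0.9, -0.7, 0.5]
finger_gap: 85.8
```

```bash
python3 pose.py 476.6 115.4 4;python3 -c "
from h import *
snap('g')
t=cv2.imread('pics/g_top.png')[165:255,190:310];s=cv2.imread('pics/g_scene.png')[140:230,210:310]
cv2.imwrite('pics/g1.png',np.hstack([cv2.resize(s,(440,400),interpolation=2),cv2.resize(t,(360,400),interpolation=2)]))"
```

```text
8.6 [476.5 115.5  45.2] gap 85.8 F [ 0.9 -0.7  0.5] j6 [  7.6   0.8 112.7   0.   66.6 -69.3]
zyaw 76.89 tilt [-0.0013 -0.0001]
shift cm [ 4.12 -0.01 -0.  ]
```

View pics/g1.png

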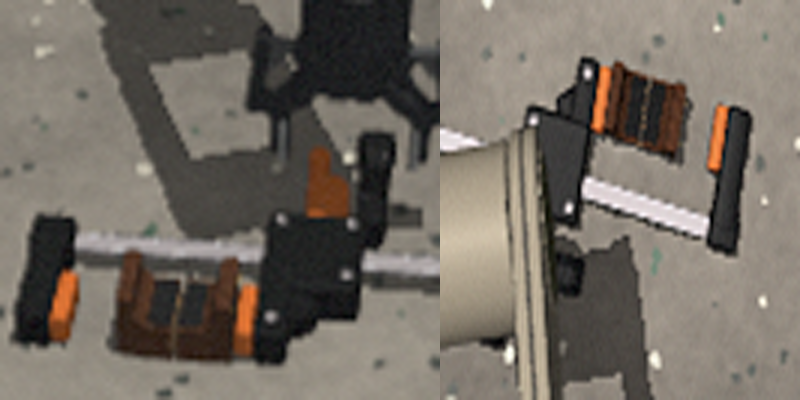

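```bash
cat > ck.py <<'E'
import sys
from m import *
tag=sys.argv[1]
for n,b in(("top",(232,285,170,212)),("scene",(235,275,190,232))):
    p,d,P=load(tag,n);Z=P[...,2];m=box((d>0)&(Z>48)&(Z<62),*b)
    nn,l,st,ce=cv2.connectedComponentsWithStats(m.astype(np.uint8))
    o=[]
    for i in range(1,nn):
        if st[i,4]>25:
            q=P[l==i][:,:2];c=q.mean(0);w,v=np.linalg.eigh(np.cov((q-c).T));k=v[:,1]*np.sign(v[0,1]);o.append((c,np.degrees(np.arctan2(k[1],k[0])),st[i,4]))
    o.sort(key=lambda t:-t[0][1])
    for t in o: print(n,t[0].round(1),t[1].round(1),t[2])
    if len(o)==2:
        dd=o[1][0]-o[0][0];a=np.radians(-103.2);x=np.array([np.cos(a),np.sin(a)]);print("a-frame x",(dd@x-26).round(1),"y",(dd@[-x[1],x[0]]).round(1))
    hsv=cv2.cvtColor(p,cv2.COLOR_RGB2HSV).astype(int)
    org=(hsv[...,0]<16)&(hsv[...,1]>170)&(hsv[...,2]>150)&(Z>22)
    k,l,st,ce=cv2.connectedComponentsWithStats(box(org,200,300,165,245).astype(np.uint8))
    for i in range(1,k):
        if st[i,4]>15:print(" org",P[l==i][:,:2].mean(0).round(1),st[i,4])
E
python3 ck.py g
```

```text
top [587.2  13.7] -14.0 63
top [571.3 -51.2] -14.4 60
a-frame x 40.8 y -0.6
 org [588.5  28.5] 56
 org [560.2 -95. ] 49
scene [590.4  15.4] -13.3 54
scene [575.3 -49.5] -13.4 52
a-frame x 40.6 y 0.1
 org [559.8 -93.7] 38
 org [590.   29.2] 35
```

Call:
servo_tool([
  [[0,2,0,0,0,0,0],[0,4,0,0,0,0,0],[0,4,0,0,0,0,0],[0,4,0,0,0,0,0]],
], force=23)

```text
time: 9.1
tool_pos: [477.5, 115.6, 6.4]
tcp_rot: [-68.4, 90.0, 8.6]
ft_force: [-0.3, -1.1, 0.5]
finger_gap: 85.4
```

Call:
servo_tool([
  [[30,0,0,0,0,0,0],[60,0,0,0,0,0,0],[80,0,0,0,0,0,0],[100,0,0,0,0,0,0],[120,0,0,0,0,0,0],[140,0,0,0,0,0,0],[160,0,0,0,0,0,0],[160,0,0,0,0,0,0]],
])

```text
time: 9.9
tool_pos: [479.1, 118.0, 7.8]
tcp_rot: [-35.1, 89.7, 41.9]
ft_force: [-3.3, 12.3, 11.5]
finger_gap: 37.6
```

```bash
python3 pose.py;python3 -c "
from h import *
snap('h')
t=cv2.imread('pics/h_top.png')[165:255,190:310];s=cv2.imread('pics/h_scene.png')[140:230,210:310]
cv2.imwrite('pics/h1.png',np.hstack([cv2.resize(s,(440,400),interpolation=2),cv2.resize(t,(360,400),interpolation=2)]))"; python3 ck.py h
```

```text
9.9 [479.1 118.    7.8] gap 37.6 F [-3.3 12.3 11.5] j6 [  7.7   4.5 113.5   0.2  61.8 -69.4]
zyaw 77.05 tilt [0.0043 0.0039]
top [586.2  11.5] -11.1 63
top [571.6 -51.5] -13.6 59
a-frame x 38.6 y 0.2
 org [589.8  25.4] 49
 org [568.3 -90.7] 50
scene [591.1  13. ] -10.5 55
scene [576.3 -49.8] -12.6 55
a-frame x 38.5 y -0.1
 org [569.3 -89.7] 41
 org [589.5  25.7] 37
```

View pics/h1.png

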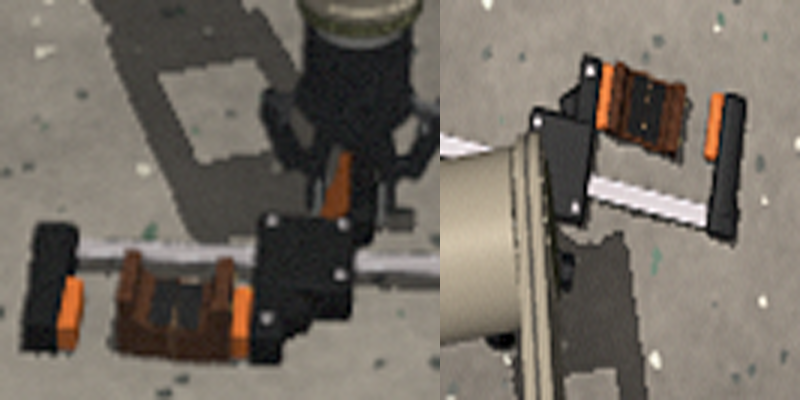

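Call:
servo_tool([
  [[90,-0.1,0.1,0,0,0,0],[50,-0.2,0.2,-0.2,-1.5,0,0],[0,-0.2,0.2,-0.35,-1.5,0,0],[0,-0.2,0.2,-0.35,-1.5,0,0],[0,-0.2,0.2,-0.35,-1.5,0,0]],
])

```text
time: 10.5
tool_pos: [474.1, 112.3, 7.1]
tcp_rot: [114.7, 90.0, -166.8]
ft_force: [-0.1, -0.3, -1.0]
finger_gap: 85.7
```

```bash
python3 pose.py 474.2 112.4 6;python3 -c "
from h import *
snap('i')
t=cv2.imread('pics/i_top.png')[165:255,190:310];s=cv2.imread('pics/i_scene.png')[140:230,210:310]
cv2.imwrite('pics/i1.png',np.hstack([cv2.resize(s,(440,400),interpolation=2),cv2.resize(t,(360,400),interpolation=2)]))"; python3 ck.py i
```

```text
10.5 [474.1 112.3   7.1] gap 85.7 F [-0.1 -0.3 -1. ] j6 [  7.3   3.9 114.1  -0.   62.  -71.2]
zyaw 78.48 tilt [-0.0003 -0.0001]
shift cm [ 0.11 -0.01  0.01]
top [586.1  11.4] -10.8 64
top [570.9 -51.8] -13.4 65
a-frame x 39.0 y -0.3
 org [589.6  25.1] 51
 org [568.3 -91. ] 50
scene [590.2  13. ] -11.5 56
scene [576.1 -49.8] -13.2 53
a-frame x 38.3 y 0.6
 org [568.5 -89.7] 40
 org [589.7  25.5] 37
```

View pics/i1.png

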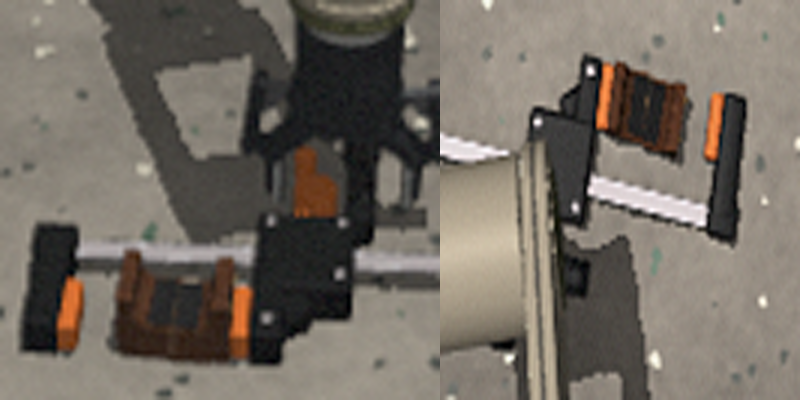

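Call:
servo_tool([
  [[40,0,0,0,0,0,0],[75,0,0,0,0,0,0],[95,0,0,0.15,0,0,0],[110,0,0,0.3,0,0,0],[125,0,0,0.45,0,0,0],[140,0,0,0.6,0,0,0],[160,0,0,0.6,0,0,0],[160,0,0,0.6,0,0,0]],
])

```text
time: 11.4
tool_pos: [476.5, 119.6, 8.4]
tcp_rot: [-38.9, 89.8, 39.6]
ft_force: [-1.4, 4.1, 7.7]
finger_gap: 35.9
```

```bash
python3 pose.py;python3 -c "
from h import *
snap('j')"; python3 ck.py j
```

```text
11.4 [476.5 119.6   8.4] gap 35.9 F [-1.4  4.1  7.7] j6 [ 8.100e+00  4.200e+00  1.136e+02  1.000e-01  6.200e+01 -7.050e+01]
zyaw 78.53 tilt [0.002  0.0017]
top [585.8   8.1] -12.2 62
top [570.6 -53.8] -13.1 62
a-frame x 37.7 y -0.7
 org [589.1  23.3] 52
 org [568.5 -82.3] 52
scene [589.4   9.9] -11.7 53
scene [573.9 -51.9] -12.9 54
a-frame x 37.7 y -1.0
 org [570.4 -81.4] 41
 org [618.5  20.2] 37
```

Call:
servo_tool([
  [[90,0,0,-0.2,0,0,0],[50,0,0.1,-0.5,0,0,0],[0,0,0.1,-0.75,0,0,0],[0,0,0.1,-0.75,0,0,0],[0,0,0.1,-0.75,0,0,0]],
])

```text
time: 12.0
tool_pos: [472.8, 111.1, 7.2]
tcp_rot: [77.2, 90.0, 155.7]
ft_force: [-0.4, 0.0, -0.4]
finger_gap: 85.6
```

Call:
servo_tool([
  [[40,0,0,0,0,0,0],[75,0,0,0.1,0,0,0],[95,0,0,0.3,0,0,0],[110,0,0,0.5,0,0,0],[125,0,0,0.7,0,0,0],[140,0,0,0.8,0,0,0],[160,0,0,0.8,0,0,0],[160,0,0,0.8,0,0,0]],
])

```text
time: 12.8
tool_pos: [475.8, 120.4, 8.5]
tcp_rot: [-41.8, 89.8, 36.7]
ft_force: [-1.2, 4.5, 8.5]
finger_gap: 36.1
```

```bash
python3 pose.py;python3 -c "
from h import *
snap('k')
t=cv2.imread('pics/k_top.png')[165:255,190:310];s=cv2.imread('pics/k_scene.png')[140:230,210:310]
cv2.imwrite('pics/k1.png',np.hstack([cv2.resize(s,(440,400),interpolation=2),cv2.resize(t,(360,400),interpolation=2)]))"; python3 ck.py k
```

```text
12.8 [475.8 120.4   8.5] gap 36.1 F [-1.2  4.5  8.5] j6 [ 8.200e+00  4.100e+00  1.137e+02  1.000e-01  6.200e+01 -7.040e+01]
zyaw 78.52 tilt [0.0024 0.0018]
top [585.8   7.5] -12.8 62
top [569.3 -54.5] -12.8 62
a-frame x 38.1 y -1.9
 org [586.7  21.5] 56
 org [566.8 -72.4] 49
scene [588.8   9.4] -13.0 55
scene [572.3 -52.4] -14.0 54
a-frame x 37.9 y -1.9
 org [596.2 -73.2] 40
 org [589.5  23. ] 37
```

View pics/k1.png

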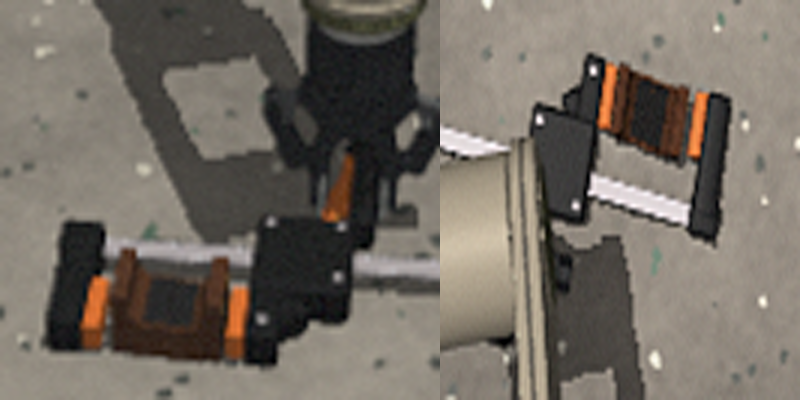

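Call:
servo_tool([
  [[90,0,0,-0.2,0,0,0],[50,0,0,-0.5,0,0,0],[0,0,0,-0.75,0,0,0],[0,0,0,-0.75,0,0,0],[0,0,0,-0.75,0,0,0]],
])

```text
time: 13.4
tool_pos: [472.9, 111.6, 7.2]
tcp_rot: [83.1, 90.0, 161.6]
ft_force: [-0.0, -0.7, 0.3]
finger_gap: 85.4
```

Call:
servo_tool([
  [[40,0,0,0,0,0,0],[70,0,0,0.1,0,0,0],[78,0,0,0.2,0,0,0],[85,0,0,0.3,0,0,0],[92,0,0,0.4,0,0,0],[99,0,0,0.45,0,0,0],[106,0,0,0.5,0,0,0],[113,0,0,0.6,0,0,0]],
])

```text
time: 14.2
tool_pos: [474.9, 118.0, 8.0]
tcp_rot: [-63.4, 89.9, 15.1]
ft_force: [-0.0, -4.0, 4.6]
finger_gap: 48.0
```

```bash
python3 pose.py;python3 -c "
from h import *
snap('l')
t=cv2.imread('pics/l_top.png')[165:255,190:310];s=cv2.imread('pics/l_scene.png')[140:230,210:310]
cv2.imwrite('pics/l1.png',np.hstack([cv2.resize(s,(440,400),interpolation=2),cv2.resize(t,(360,400),interpolation=2)]))"; python3 ck.py l
```

```text
14.2 [474.9 118.    8. ] gap 48.0 F [-0.  -4.   4.6] j6 [  7.9   4.  113.9   0.   62.  -70.6]
zyaw 78.52 tilt [0.0013 0.0004]
top [584.3   6.6] -13.0 65
top [568.1 -55.1] -14.0 62
a-frame x 37.8 y -1.6
 org [589.7  20.8] 55
 org [566.9 -70.2] 49
scene [588.3   8.3] -13.6 56
scene [570.9 -53. ] -13.2 52
a-frame x 37.6 y -2.9
 org [594.1 -70.3] 38
 org [590.6  21.3] 38
```

View pics/l1.png

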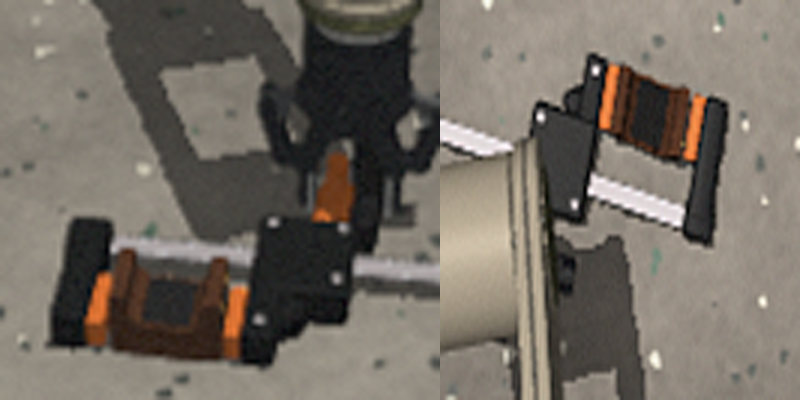

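Call:
servo_tool([
  [[117,0,0,0,0,0,0],[121,0,0,0.05,0,0,0],[125,0,0,0.1,0,0,0],[129,0,0,0.1,0,0,0],[133,0,0,0.15,0,0,0],[137,0,0,0.15,0,0,0]],
])

```text
time: 14.9
tool_pos: [475.5, 120.3, 8.3]
tcp_rot: [-36.0, 89.8, 42.6]
ft_force: [-0.5, 3.3, 7.0]
finger_gap: 39.8
```

```bash
python3 pose.py;python3 -c "
from h import *
snap('m')
t=cv2.imread('pics/m_top.png')[165:255,190:310];s=cv2.imread('pics/m_scene.png')[140:230,210:310]
cv2.imwrite('pics/m1.png',np.hstack([cv2.resize(s,(440,400),interpolation=2),cv2.resize(t,(360,400),interpolation=2)]))"; python3 ck.py m
```

```text
14.9 [475.5 120.3   8.3] gap 39.8 F [-0.5  3.3  7. ] j6 [ 8.100e+00  4.100e+00  1.137e+02  1.000e-01  6.200e+01 -7.040e+01]
zyaw 78.52 tilt [0.002  0.0019]
top [585.9   7.2] -12.8 63
top [569.1 -54.6] -13.7 62
a-frame x 38.0 y -2.2
 org [587.3  20.7] 55
 org [569.9 -67. ] 44
scene [588.6   9. ] -13.6 53
scene [572.5 -52.8] -13.5 54
a-frame x 37.9 y -1.6
 org [574.7 -67.7] 30
 org [616.4  18.7] 38
```

View pics/m1.png

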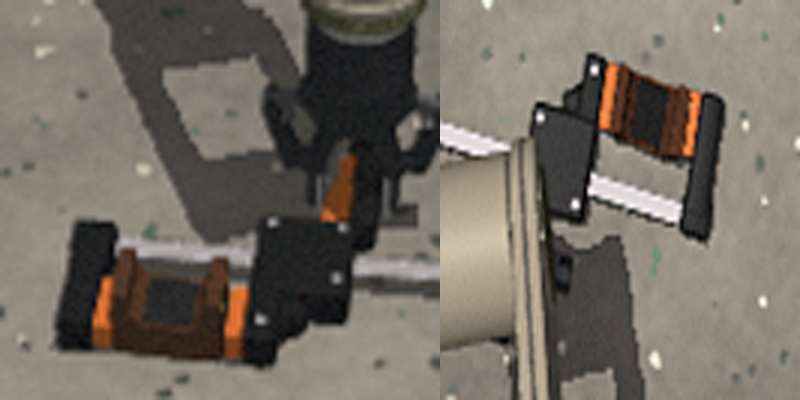

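Call:
servo_tool([
  [[141,0,0,0,0,0,0],[145,0,0,0,0,0,0],[150,0,0,0,0,0,0],[155,0,0,0,0,0,0]],
])

```text
time: 15.4
tool_pos: [475.6, 121.0, 8.5]
tcp_rot: [-26.1, 89.8, 52.4]
ft_force: [-2.6, 7.1, 8.0]
finger_gap: 36.8
```

Call:
servo_tool([
  [[120,0,0,-0.1,0,0,0],[90,0,0,-0.3,0,0,0],[50,0,0,-0.6,0,0,0],[0,0,0,-0.8,0,0,0],[0,0,0,-0.8,0,0,0],[0,0,0,-0.8,0,0,0]],
])

```text
time: 16.0
tool_pos: [472.9, 111.2, 7.3]
tcp_rot: [19.2, 90.0, 97.6]
ft_force: [0.4, -1.0, -0.0]
finger_gap: 85.4
```

```bash
python3 pose.py;python3 -c "
from h import *
snap('n')
t=cv2.imread('pics/n_top.png')[165:255,190:310];s=cv2.imread('pics/n_scene.png')[140:230,210:310]
cv2.imwrite('pics/n1.png',np.hstack([cv2.resize(s,(440,400),interpolation=2),cv2.resize(t,(360,400),interpolation=2)]))"; python3 ck.py n
```

```text
16.0 [472.9 111.2   7.3] gap 85.4 F [ 0.4 -1.  -0. ] j6 [  7.2   3.7 114.4   0.   62.  -71.3]
zyaw 78.49 tilt [-0.      0.0001]
top [586.2   8.3] -12.6 61
top [570.  -53.3] -12.8 60
a-frame x 37.7 y -1.7
 org [588.  21.] 49
 org [568.  -64.4] 45
scene [590.1  10.1] -13.0 55
scene [574.8 -51.9] -12.9 57
a-frame x 37.9 y -0.7
 org [572.6 -66. ] 27
 org [614.9  19.3] 39
```

View pics/n1.png

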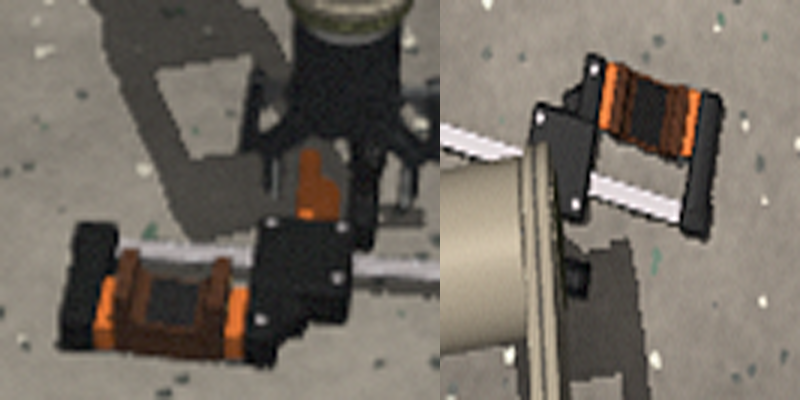

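Call:
servo_tool([
  [[40,0,0,0,0,0,0],[60,0,0,0,0,0,0],[68,0,0,0,0,0,0],[72,0,0,0,0,0,0],[76,0,0,0,0,0,0],[79,0,0,0,0,0,0],[82,0,0,0,0,0,0],[85,0,0,0,0,0,0]],
], force=22)

```text
time: 16.9
tool_pos: [473.0, 111.4, 7.5]
tcp_rot: [-1.4, 90.0, 77.1]
ft_force: [-1.2, 0.5, 3.1]
finger_gap: 57.1
```

Call:
servo_tool([
  [[88,0,0,0,0,0,0],[91,0,0,0.05,0,0,0],[94,0,0,0.05,0,0,0],[97,0,0,0.1,0,0,0]],
])

```text
time: 17.3
tool_pos: [473.4, 113.1, 8.0]
tcp_rot: [-6.0, 89.9, 72.5]
ft_force: [-4.3, 3.0, 9.7]
finger_gap: 53.3
```

Call:
servo_tool([
  [[99,0,0,0,0,0,0],[101,0,0,0,0,0,0],[103,0,0,0,0,0,0],[105,0,0,0,0,0,0]],
])

```text
time: 17.7
tool_pos: [473.6, 114.2, 8.5]
tcp_rot: [-6.6, 89.8, 72.0]
ft_force: [-6.1, 9.7, 12.8]
finger_gap: 50.7
```

```bash
python3 pose.py;python3 -c "
from h import *
snap('o')
t=cv2.imread('pics/o_top.png')[165:255,190:310];s=cv2.imread('pics/o_scene.png')[140:230,210:310]
cv2.imwrite('pics/o1.png',np.hstack([cv2.resize(s,(440,400),interpolation=2),cv2.resize(t,(360,400),interpolation=2)]))"; python3 ck.py o
```

```text
17.7 [473.6 114.2   8.5] gap 50.7 F [-6.1  9.7 12.8] j6 [  7.4   3.7 114.2   0.2  62.  -71.2]
zyaw 78.53 tilt [0.001 0.003]
top [585.7   8.7] -12.2 60
top [570.5 -53.4] -12.3 62
a-frame x 37.9 y -0.6
 org [590.6  22.1] 49
 org [571.7 -64.8] 38
scene [589.3  10.5] -12.5 52
scene [573.6 -51.4] -12.9 53
a-frame x 37.9 y -1.1
 org [575.1 -65.6] 24
 org [591.4  22.1] 39
```

View pics/o1.png

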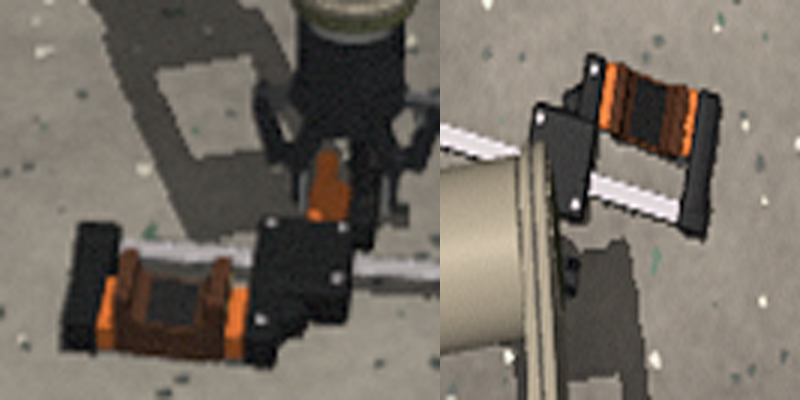

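Call:
servo_tool([
  [[105,-0.1,0,0.1,0,0,0],[105,-0.1,0,0.2,0,0,0],[105,-0.15,-0.05,0.2,0,0,0],[106,-0.15,-0.05,0.2,0,0,0]],
])

```text
time: 18.2
tool_pos: [473.7, 114.4, 8.6]
tcp_rot: [65.9, 89.9, 144.4]
ft_force: [-3.5, 3.6, 5.0]
finger_gap: 50.3
```

Call:
servo_tool([
  [[108,0,0,0,0,0,0],[110,0,0,0,0,0,0],[112,0,0,0,0,0,0],[114,0,0,0,0,0,0]],
])

```text
time: 18.6
tool_pos: [473.9, 115.1, 8.9]
tcp_rot: [20.0, 89.9, 98.5]
ft_force: [-3.4, 6.7, 4.7]
finger_gap: 48.7
```

```bash
python3 pose.py
```

```text
18.6 [473.9 115.1   8.9] gap 48.7 F [-3.4  6.7  4.7] j6 [ 7.600e+00  3.800e+00  1.141e+02  1.000e-01  6.220e+01 -7.100e+01]
zyaw 78.52 tilt [-0.0003  0.0017]
```

Call:
servo_tool([
  [[116,0,0,0.05,0,0,0],[118,0,0,0.1,0,0,0],[120,0,0,0.1,0,0,0],[122,0,0,0.1,0,0,0],[124,0,0,0.1,0,0,0],[126,0,0,0.1,0,0,0]],
])

```text
time: 19.2
tool_pos: [474.3, 115.7, 9.1]
tcp_rot: [8.8, 89.9, 87.3]
ft_force: [-4.1, 5.7, 6.9]
finger_gap: 47.6
```

Call:
servo_tool([
  [[128,0,0,0,0,0,0],[130,0,0,0,0,0,0],[132,0,0,0,0,0,0],[134,0,0,0,0,0,0]],
])

```text
time: 19.6
tool_pos: [474.3, 115.7, 9.1]
tcp_rot: [8.2, 89.9, 86.7]
ft_force: [-3.0, 5.2, 5.8]
finger_gap: 47.4
```

```bash
python3 pose.py;python3 -c "
from h import *
snap('p')
t=cv2.imread('pics/p_top.png')[165:255,190:310];s=cv2.imread('pics/p_scene.png')[140:230,210:310]
cv2.imwrite('pics/p1.png',np.hstack([cv2.resize(s,(440,400),interpolation=2),cv2.resize(t,(360,400),interpolation=2)]))"; python3 ck.py p
```

```text
19.6 [474.3 115.7   9.1] gap 47.4 F [-3.   5.2  5.8] j6 [ 7.60e+00  3.80e+00  1.14e+02  1.00e-01  6.22e+01 -7.09e+01]
zyaw 78.52 tilt [0.0001 0.001 ]
top [585.8   8.2] -12.1 62
top [570.6 -53.8] -13.2 62
a-frame x 37.8 y -0.7
 org [590.7  21.8] 50
 org [571.9 -64.7] 34
scene [589.8   9.8] -11.6 51
scene [574.3 -51.9] -12.1 56
a-frame x 37.6 y -0.9
 org [574.6 -65.4] 20
 org [590.7  21.7] 37
```

View pics/p1.png

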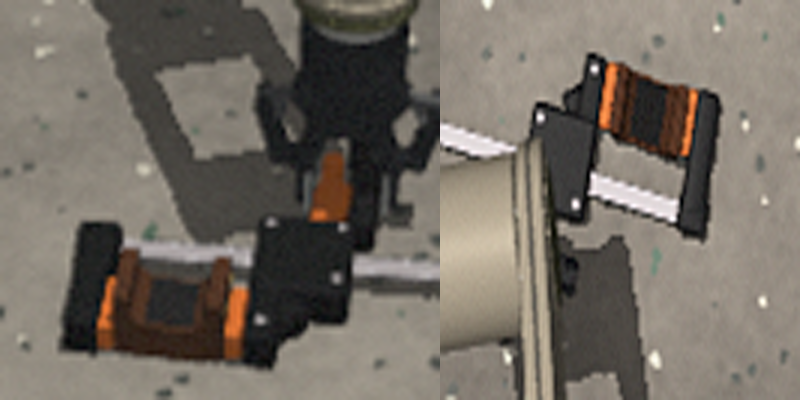

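Call:
servo_tool([
  [[138,-0.05,0,0.05,0,0,0],[142,-0.05,0,0.1,0,0,0],[146,-0.05,0,0.15,0,0,0],[150,-0.05,0,0.15,0,0,0],[150,-0.05,0,0.15,0,0,0]],
], force=23)

```text
time: 20.2
tool_pos: [475.1, 117.3, 9.9]
tcp_rot: [-30.6, 89.9, 48.0]
ft_force: [-2.6, 6.7, 7.6]
finger_gap: 38.8
```

Call:
servo_tool([
  [[150,0,0,0,0,0,0],[150,0,0,0,0,0,0],[150,0,0,0,0,0,0],[150,0,0,0,0,0,0],[150,0,0,0,0,0,0]],
])

```text
time: 20.7
tool_pos: [475.0, 117.3, 9.9]
tcp_rot: [-29.8, 89.9, 48.7]
ft_force: [-2.9, 5.7, 7.7]
finger_gap: 39.2
```

```bash
python3 pose.py; python3 -c "
from h import *
snap('q')"; python3 ck.py q
```

```text
20.7 [475.  117.3   9.9] gap 39.2 F [-2.9  5.7  7.7] j6 [ 7.800e+00  3.800e+00  1.138e+02  1.000e-01  6.230e+01 -7.070e+01]
zyaw 78.53 tilt [0.001  0.0012]
top [586.4   8.2] -12.4 61
top [572. -54.] -11.7 61
a-frame x 37.8 y 0.2
 org [592.   21.6] 50
 org [573.5 -65.3] 35
scene [590.1   9.8] -11.7 56
scene [577.1 -52.7] -12.6 54
a-frame x 37.8 y 1.6
 org [576.4 -65.7] 24
 org [592.6  21.6] 37
```

```bash
python3 -c "
from h import *
a=[]
for k in 'pq':
    t=cv2.imread(f'pics/{k}_top.png')[175:245,230:295];s=cv2.imread(f'pics/{k}_scene.png')[150:230,215:305]
    a.append(np.vstack([cv2.resize(s,(390,347),interpolation=2),cv2.resize(t,(390,250),interpolation=2)]))
cv2.imwrite('pics/q1.png',np.hstack(a))"
```

```text
(no output)
```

View pics/q1.png

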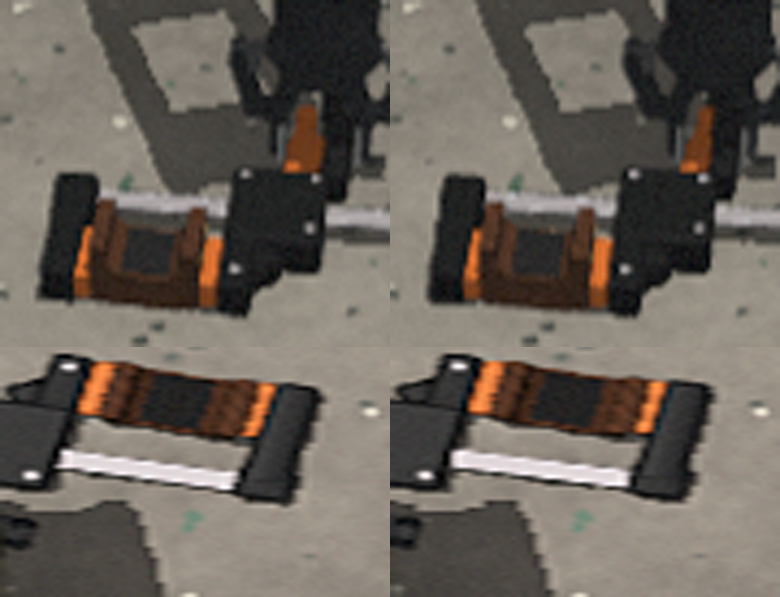

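Call:
servo_tool([
  [[130,0,0,0,0,0,0],[100,0,0,-0.2,0,0,0],[60,0.1,-0.3,-0.4,0,0,0],[0,0.2,-0.5,-0.6,0,0,0],[0,0.2,-0.5,-0.6,0,0,0],[0,0.2,-0.5,-0.6,0,0,0]],
], force=22)

```text
time: 21.4
tool_pos: [478.2, 109.5, 7.1]
tcp_rot: [109.3, 90.0, -172.2]
ft_force: [0.4, -0.3, -0.3]
finger_gap: 85.4
```

```bash
python3 pose.py 479.2 110 7; python3 -c "
from h import *
snap('r')
a=[]
for k in 'qr':
    t=cv2.imread(f'pics/{k}_top.png')[175:245,230:295];s=cv2.imread(f'pics/{k}_scene.png')[150:230,215:305]
    a.append(np.vstack([cv2.resize(s,(390,347),interpolation=2),cv2.resize(t,(390,250),interpolation=2)]))
cv2.imwrite('pics/r1.png',np.hstack(a))
"; python3 ck.py r
```

```text
21.4 [478.2 109.5   7.1] gap 85.4 F [ 0.4 -0.3 -0.3] j6 [  6.9   4.4 113.6  -0.   62.  -71.6]
zyaw 78.49 tilt [-0.0002 -0.    ]
shift cm [ 0.01 -0.08  0.07]
top [586.5   8.2] -11.7 64
top [571.4 -54. ] -11.5 63
a-frame x 38.0 y -0.5
 org [592.3  21.6] 51
 org [573.2 -65.7] 39
scene [590.6  10.1] -11.1 56
scene [577.1 -52.6] -12.5 54
a-frame x 38.2 y 1.2
 org [575.6 -66. ] 26
 org [593.   21.6] 36
```

View pics/r1.png

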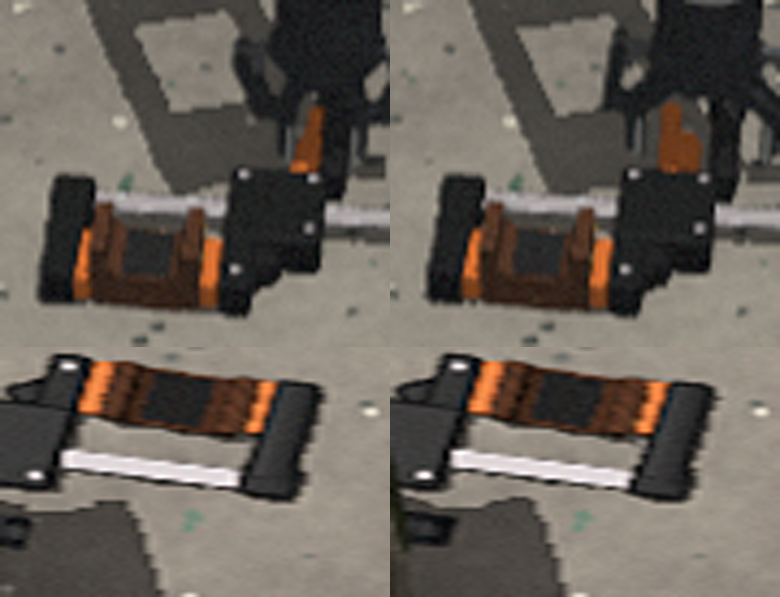

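Call:
servo_tool([
  [[40,0,0,0,0,0,0],[60,0,0,0,0,0,0],[68,0,0,0,0,0,0],[73,0,0,0,0,0,0],[77,0,0,0,0,0,0],[80,0,0,0,0,0,0],[83,0,0,0,0,0,0]],
])

```text
time: 22.2
tool_pos: [478.2, 109.6, 7.3]
tcp_rot: [-160.5, 90.0, -82.0]
ft_force: [-0.9, -0.2, 0.5]
finger_gap: 57.5
```

Call:
servo_tool([
  [[85,0,0,0,0,0,0],[87,0,0,0.05,0,0,0],[89,0,0,0.05,0,0,0]],
])

```text
time: 22.5
tool_pos: [478.4, 110.0, 7.3]
tcp_rot: [-164.0, 90.0, -85.5]
ft_force: [-0.9, -3.8, 1.9]
finger_gap: 55.7
```

Call:
servo_tool([
  [[91,0,0,0.05,0,0,0],[93,0,0,0.1,0,0,0],[95,-0.05,0,0.1,0,0,0]],
])

```text
time: 22.8
tool_pos: [478.8, 111.2, 7.8]
tcp_rot: [-79.6, 90.0, -1.1]
ft_force: [2.4, -3.7, -3.5]
finger_gap: 53.8
```

Call:
servo_tool([
  [[97,-0.05,0,0.05,0,0,0],[99,-0.05,0,0.1,0,0,0],[101,-0.1,0,0.1,0,0,0]],
])

```text
time: 23.1
tool_pos: [478.4, 112.3, 8.4]
tcp_rot: [81.7, 90.0, 160.2]
ft_force: [3.1, -2.4, -4.2]
finger_gap: 52.1
```

Call:
servo_tool([
  [[103,0,0,0.05,0,0,0],[105,0,0,0.05,0,0,0],[107,0,0,0.05,0,0,0],[107,0,0,0.05,0,0,0]],
])

```text
time: 23.5
tool_pos: [478.4, 113.1, 8.6]
tcp_rot: [65.0, 89.9, 143.5]
ft_force: [-0.4, 2.5, -3.8]
finger_gap: 50.1
```

Call:
servo_tool([
  [[110,0,0,0,0,0,0],[112,0,0,0,0,0,0],[112,0,0,0,0,0,0],[112,0,0,0,0,0,0]],
])

```text
time: 23.9
tool_pos: [478.7, 112.8, 8.8]
tcp_rot: [61.3, 90.0, 139.9]
ft_force: [-2.8, 4.5, -1.4]
finger_gap: 48.4
```

Call:
servo_tool([
  [[114,0,0,0.05,0,0,0],[116,0,0,0.05,0,0,0],[116,0,0,0.05,0,0,0],[116,0,0,0.05,0,0,0]],
])

```text
time: 24.3
tool_pos: [478.9, 113.2, 8.9]
tcp_rot: [59.6, 90.0, 138.1]
ft_force: [-4.0, 4.2, 1.1]
finger_gap: 47.5
```

Call:
servo_tool([
  [[118,0,0,0.05,0,0,0],[120,0,0,0.05,0,0,0],[120,0,0,0.05,0,0,0],[120,0,0,0.05,0,0,0]],
])

```text
time: 24.7
tool_pos: [479.3, 113.8, 9.1]
tcp_rot: [-38.9, 90.0, 39.6]
ft_force: [-3.1, 3.9, 2.5]
finger_gap: 45.1
```

Call:
servo_tool([
  [[122,0,0,0.05,0,0,0],[124,0,0,0.05,0,0,0],[124,0,0,0.05,0,0,0],[124,0,0,0.05,0,0,0]],
])

```text
time: 25.1
tool_pos: [479.4, 114.3, 9.2]
tcp_rot: [-45.1, 90.0, 33.4]
ft_force: [-3.9, 3.4, 3.7]
finger_gap: 44.0
```

```bash
python3 -c "
from h import *
snap('s')"; python3 ck.py s
```

```text
top [586.4   7.1] -12.6 64
top [570.6 -54.9] -13.8 66
a-frame x 38.0 y -1.3
 org [586.7  18.9] 52
 org [572.9 -66.7] 40
scene [588.4   9.2] -13.4 53
scene [573.9 -53. ] -12.2 56
a-frame x 37.9 y 0.0
 org [573.9 -66.9] 25
 org [592.4  20.2] 35
```

```bash
cat > jw.py <<'E'
import sys
from m import *
def f(tag):
    out=[]
    for n,bb,jb in(("top",(232,285,170,212),(255,300,180,236)),("scene",(232,275,190,232),(205,250,180,240))):
        p,d,P=load(tag,n);Z=P[...,2];a=np.radians(-102.5);x=np.array([np.cos(a),np.sin(a)]);y=np.array([-x[1],x[0]])
        m=box((d>0)&(Z>48)&(Z<62),*bb);k,l,st,ce=cv2.connectedComponentsWithStats(m.astype(np.uint8))
        c=sorted([P[l==i][:,:2].mean(0) for i in range(1,k) if st[i,4]>25],key=lambda t:t[1])
        g=p.max(-1); jm=box((g<75)&(Z>26)&(Z<46)&(d>0),*jb);k,l,st,ce=cv2.connectedComponentsWithStats(jm.astype(np.uint8))
        i=1+np.argmax(st[1:,4]); q=P[l==i][:,:2]
        # only y-range of stand
        rel=(q-c[0]); xx=rel@x; yy=rel@y; s=(abs(yy)<22)&(xx>10)
        out.append((n,st[i,4],"dist",xx[s].mean().round(2),"ab",((c[0]-c[1])@x).round(2),"b-y",((c[0]-c[1])@y).round(2)))
    return out
for t in sys.argv[1]: print(t,*f(t))
E
python3 jw.py ghjklmnopqrs
```

```text
g ('top', np.int32(276), 'dist', np.float64(64.29), 'ab', np.float64(66.77), 'b-y', np.float64(-1.42)) ('scene', np.int32(200), 'dist', np.float64(64.03), 'ab', np.float64(66.64), 'b-y', np.float64(-0.72))
h ('top', np.int32(276), 'dist', np.float64(58.09), 'ab', np.float64(64.63), 'b-y', np.float64(-0.6)) ('scene', np.int32(215), 'dist', np.float64(58.24), 'ab', np.float64(64.46), 'b-y', np.float64(-0.87))
j ('top', np.int32(278), 'dist', np.float64(47.61), 'ab', np.float64(63.71), 'b-y', np.float64(-1.45)) ('scene', np.int32(211), 'dist', np.float64(47.05), 'ab', np.float64(63.73), 'b-y', np.float64(-1.77))
k ('top', np.int32(281), 'dist', np.float64(37.95), 'ab', np.float64(64.09), 'b-y', np.float64(-2.68)) ('scene', np.int32(206), 'dist', np.float64(37.41), 'ab', np.float64(63.92), 'b-y', np.float64(-2.7))
l ('top', np.int32(281), 'dist', np.float64(34.1), 'ab', np.float64(63.8), 'b-y', np.float64(-2.4)) ('scene', np.int32(206), 'dist', np.float64(34.0), 'ab', np.float64(63.73), 'b-y', np.float64(-3.35))
m ('top', np.int32(283), 'dist', np.float64(30.73), 'ab', np.float64(63.97),
[... 661 characters left out ...]
32(206), 'dist', np.float64(27.88), 'ab', np.float64(63.59), 'b-y', np.float64(-1.69))
q ('top', np.int32(276), 'dist', np.float64(28.43), 'ab', np.float64(63.78), 'b-y', np.float64(-0.62)) ('scene', np.int32(210), 'dist', np.float64(27.42), 'ab', np.float64(63.8), 'b-y', np.float64(0.8))
r ('top', np.int32(280), 'dist', np.float64(29.21), 'ab', np.float64(64.02), 'b-y', np.float64(-1.25)) ('scene', np.int32(208), 'dist', np.float64(28.75), 'ab', np.float64(64.16), 'b-y', np.float64(0.39))
s ('top', np.int32(276), 'dist', np.float64(29.42), 'ab', np.float64(63.96), 'b-y', np.float64(-2.09)) ('scene', np.int32(207), 'dist', np.float64(29.54), 'ab', np.float64(63.89), 'b-y', np.float64(-0.75))
```

Call:
servo_tool([
  [[126,0,0,0.05,0,0,0],[128,0,0,0.05,0,0,0],[130,0,0,0.05,0,0,0],[130,0,0,0.05,0,0,0]],
])

```text
time: 25.6
tool_pos: [479.7, 115.1, 9.4]
tcp_rot: [-36.2, 89.9, 42.3]
ft_force: [-4.5, 6.2, 5.3]
finger_gap: 42.3
```

Call:
servo_tool([
  [[133,0,0,0.05,0,0,0],[136,0,0,0.05,0,0,0],[139,0,0,0.05,0,0,0],[139,0,0,0.05,0,0,0]],
])

```text
time: 26.0
tool_pos: [479.9, 115.8, 9.6]
tcp_rot: [-30.0, 89.9, 48.5]
ft_force: [-5.7, 6.5, 7.1]
finger_gap: 40.6
```

```bash
python3 -c "
from h import *
snap('t')"; python3 jw.py t
```

```text
t ('top', np.int32(280), 'dist', np.float64(28.81), 'ab', np.float64(63.79), 'b-y', np.float64(-1.77)) ('scene', np.int32(209), 'dist', np.float64(28.47), 'ab', np.float64(63.75), 'b-y', np.float64(-2.09))
```

Call:
servo_tool([
  [[142,-0.05,0,0.05,0,0,0],[145,-0.05,0,0.05,0,0,0],[148,-0.05,0,0.05,0,0,0],[150,-0.05,0,0.05,0,0,0],[150,-0.05,0,0.05,0,0,0]],
])

```text
time: 26.6
tool_pos: [479.9, 116.1, 9.8]
tcp_rot: [-29.4, 89.9, 49.1]
ft_force: [-4.9, 5.7, 4.4]
finger_gap: 39.5
```

```bash
python3 -c "
from h import *
snap('u');snap('v')"; python3 jw.py uv
```

```text
u ('top', np.int32(277), 'dist', np.float64(28.03), 'ab', np.float64(64.03), 'b-y', np.float64(-1.77)) ('scene', np.int32(208), 'dist', np.float64(28.55), 'ab', np.float64(63.95), 'b-y', np.float64(-0.26))
v ('top', np.int32(277), 'dist', np.float64(27.96), 'ab', np.float64(63.95), 'b-y', np.float64(-1.64)) ('scene', np.int32(207), 'dist', np.float64(28.34), 'ab', np.float64(63.67), 'b-y', np.float64(-1.18))
```

Call:
servo_tool([
  [[150,0,0,0,0,0,0],[150,0,0,0,0,0,0],[150,0,0,0,0,0,0],[150,0,0,0,0,0,0],[150,0,0,0,0,0,0],[150,0,0,0,0,0,0],[150,0,0,0,0,0,0],[150,0,0,0,0,0,0]],
])

```text
time: 27.6
tool_pos: [479.9, 116.1, 9.8]
tcp_rot: [-32.3, 89.9, 46.2]
ft_force: [-3.6, 5.5, 4.0]
finger_gap: 39.3
```

```bash
python3 -c "
from h import *
for k in 'wxyz': snap(k)
t=cv2.imread('pics/z_top.png')[175:245,230:295];s=cv2.imread('pics/z_scene.png')[150:230,215:305]
cv2.imwrite('pics/z1.png',np.vstack([cv2.resize(s,(390,347),interpolation=2),cv2.resize(t,(390,250),interpolation=2)]))
"; python3 jw.py wxyz; python3 ck.py z; python3 pose.py
```

```text
w ('top', np.int32(278), 'dist', np.float64(28.06), 'ab', np.float64(63.99), 'b-y', np.float64(-1.74)) ('scene', np.int32(209), 'dist', np.float64(28.11), 'ab', np.float64(63.63), 'b-y', np.float64(-1.56))
x ('top', np.int32(276), 'dist', np.float64(28.19), 'ab', np.float64(64.01), 'b-y', np.float64(-1.64)) ('scene', np.int32(211), 'dist', np.float64(28.02), 'ab', np.float64(63.71), 'b-y', np.float64(-2.9))
y ('top', np.int32(279), 'dist', np.float64(27.97), 'ab', np.float64(64.07), 'b-y', np.float64(-1.56)) ('scene', np.int32(209), 'dist', np.float64(28.42), 'ab', np.float64(63.78), 'b-y', np.float64(-1.13))
z ('top', np.int32(275), 'dist', np.float64(28.11), 'ab', np.float64(64.1), 'b-y', np.float64(-2.12)) ('scene', np.int32(207), 'dist', np.float64(28.33), 'ab', np.float64(63.86), 'b-y', np.float64(-0.41))
top [586.8   7.1] -13.8 65
top [570.9 -55.1] -12.5 63
a-frame x 38.1 y -1.3
 org [591.3  20.3] 51
 org [570.3 -64.9] 35
scene [589.5   8.9] -13.2 54
scene [575.3 -53.3] -12.1 56
a-frame x 37.9 y 0.4
 org [575.8 -66.7] 22
 org [592.9  20.1] 35
28.0 [479.9 116.1   9.8] gap 39.5 F [-3.4  5.5  3.5] j6 [ 7.600e+00  4.500e+00  1.131e+02  1.000e-01  6.230e+01 -7.090e+01]
zyaw 78.5 tilt [0.0008 0.0009]
```

View pics/z1.png

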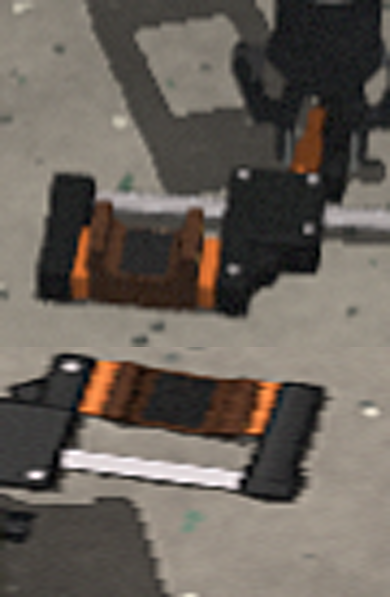

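The squash estimate has held steady for more than 1 s. The joint is shut and flush, so I am handing in.

```bash
python3 -c "
from bench import r
print(r.hand_in())"
```

```text
the job is handed in; nothing more can be done
None
```

I stood the brown half against its mate in the clamp's mouth, let go of it, and pumped the trigger until the jaw closed the joint. I handed in at 28.0 s still squeezing at a 22 N grip setting. The hand-in reports no verdict.

**Last checks (camera estimates):**
- **Joint:** shut, with the loose half at x = 38.0 mm in its mate's frame. The ends are flush to about 1–2 mm, though the two cameras differ by up to 2 mm on this.
- **Angle:** the faces look parallel to about 1°. That is within measurement noise, but the limit is about 2.9°.
- **Pressure:** the pad looks squashed by about 2.4–2.9 mm, or roughly 21–26 N, and stayed steady for over 1 s. This is inferred from the distance between jaw and wood, because no force sensor reads the pad directly.
- **Other things:** I kept clear of the bystanders and never pushed the bar or jaw. I did not re-measure the bystanders at the end.

**What did not go cleanly:**
- **Trigger jump:** on the first loaded squeeze, the finger opening went suddenly from 47 to 39 mm when I raised the grip to 23 N and nudged the tool. The jaw position did not change, so I let out and repeated the squeeze slowly at 22 N. I cannot rule out a brief force peak at that moment.
- **Trigger near its stop:** the final finger opening is 39.5 mm, and a fully pulled trigger is 38 mm. Part of the squeeze may therefore be going into the handle, though the pressure estimate held.
- **Clamp position:** the clamp turned by up to 3° and slid several millimetres during pumping.

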